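# Measure the S-shaped edge of a shelf blank with a roller measure

## Robot

A 6-joint arm with a two-finger parallel gripper is mounted at the origin on a cart in front of the work surface, level with it; the furniture and walls round the work are solid. World frame = base frame: x ahead of the robot, y to its left, z up, the work surface at z = 0. Lengths are in mm, angles in rad, forces in N, time in s.
With the tool pointing down it reaches from about 300 to 775 mm from the base axis. Payload 14.6 kg.
Tool frame: the origin (TCP) lies at the very end of the fingers, on their centre line; the grasp point (between the pads) lies manip.grip_depth behind it (manip.grip_depth is the distance from the TCP to the grasp point, in mm); x points along the fingers, z is the direction in which the jaws open and shut, and the axes are right-handed (so a half turn about x gives the same grasp; the last joint's range is limited). The gripper opens to 94 mm and grips with 3 to 60 N. Pads are 16 mm wide; open, the fingers measure 119 mm over their backs; the gripper's body (75 mm by 177 mm) begins 78 mm behind the grasp point.
Start: joints at [-1.273, 0.3, 1.521, -0, 1.321, -0.067], TCP at [196.212, -513.8, 205.446] pointing down, gripper open.
Joint ranges: [-3.03, 3.03], [-0.79, 2.21], [0.23, 2.52], [-1.04, 4.18], [0, 3.07], [-2.55, 2.55]. Speed limits (rad/s): [2.22, 2.22, 2.57, 3.14, 3.14, 3.14].

## Interface

Orientations are given as [roll, pitch, yaw] about the fixed x, y, z axes, in that order (R = Rz(yaw) Ry(pitch) Rx(roll)).
In Python, from cell import manip gives the robot as it stands.
- The arm moves only by the tool step_arm, never from a script. Its argument "commands" is one flat list of numbers, 7 for each row, row after row: the shift along the tool's x, y, z in m, then the turn, a rotation vector about the tool's x, y, z in degrees, then the finger opening in m, from 0 to 0.094. A call has 1 to 5 rows; each row shifts and turns the commanded pose from where the row before left it, along the tool's axes as they then stand; what a row does not reach is not made up. A row lasts 1/8 s, in which the tool goes at most 62.5 mm and 10.7 degrees, less where a joint would pass 70% of its speed; a pose out of reach is approached as far as the arm can. A call with a gripper value outside its range is refused whole. The fingers move at their own pace and stop on an object; "squeeze" is the grip in N (left out, the last holds). Time passes only in rows, so rows that do not move let the fingers close. It gives the time, the measured TCP pose, the force and the opening at its end, in the units of the state.
- manip.read_state(): the state, without advancing time (a new reading comes with each control period).
- manip.camera(name): name is "scene" or "top" or "wrist"; returns the picture (384x512x3 uint8, red, green, blue); there is no depth.
- manip.camera_model(name): a dict with "intrinsics" (3x3 intrinsics, pixels), "origin" and "orientation" of the camera in the world; the wrist camera has in their place "tool_from_camera" (4x4, takes a point from camera to tool coordinates, whose origin is the TCP and whose axes are the tool frame's). Camera axes: x right, y up, looking along -z (the intrinsics and any distortion apply to the point x, -y, -z); pixel columns grow to the right and rows downward; lengths in mm; the calibration is good to about 2 mm. A picture is of the moment at which its call begins: read the wrist's pose just before it. camera_model takes no time and is no camera call.
- manip.sign_off(): hands the job in, once; it reports no verdict.
Trained networks look in the newest picture that a camera, given by its name, has taken for a name from the list of things; names that differ only in an ending like _2 or _b are one class to them, and where a whole thing is asked for, a point or a joint stands for the part that bears it (a point fixed in the world has none). Each returns a list of dicts, best first, with "score" (0 to 1); they miss things now and then, are a little off and sometimes report something else, mostly with a low value. They report only what shows in the picture. A call takes as long as a camera call. They do not tell look-alikes from the thing itself.
- manip.find_in(thing, camera): "centre" ([row, column] in pixels, amid what is visible of it).
- manip.outline_of(thing, camera): "pixels" (384x512 bool, what is visible of it) and "centre" ([row, column] in pixels, amid what is visible of it).
The state is a dict: "clock": time; "joints": joint angles; "qd": joint speeds; "effort": joint torques, N m; "eef_pos": TCP position; "eef_rot": TCP orientation; "wrist_force": force on the tool from outside, world axes, zero at the start; "moment": the same for the moment, N m; "finger_gap": finger opening in mm.
Only numpy, scipy, OpenCV 4.12 (cv2) and the standard library are available. Lean on these libraries where they do the work, as an engineer would, in place of code of your own. Each camera call takes 0.05 s, during which the arm holds its last target. There are 200 camera calls.

## Task

The curved front edge of this plywood shelf blank is to get an edging strip, so measure along the edge with the roller measure: lift it out of its stand, set its wheel against the edge at the green mark, and roll it with light, steady pressure along the whole curve to the red mark, so that it counts the full length. Then take it off the edge there and set it back upright in its stand with that reading still on it. The soft edge must not be dented; leave the other things where they lie.

Things in the scene. Friction and masses are not known exactly. Their poses are not given: they have to be found in the camera images.
- blank: Plywood shelf blank, 350 mm long (its y), 18 mm thick, fixed flat on blue anti-slip pucks: underside 26, top 44 mm above the table. Origin on the table. Straight back edge at x = +80 mm. The front edge, facing -x, is a smooth hand-sawn S-curve true to no drawing: the four points lie on it, between them it must be felt. The wheel runs on its -x side. Over 12 N dents it.
- start_mark (a point): Start: point on the front edge, mid thickness (35 mm above the table), at y = +150 mm of the blank; black tick on green tape. The edge runs on straight for 25 mm outside the mark. At all four points the edge is parallel to the blank's y; between them it slopes up to 45 degrees, tightest bends about 35 mm radius, swelling or hollow.
- crest (a point): Foremost point of the swelling of the edge, about 36 mm farther to -x than the two marks, roughly a third of the way from the start mark; at mid thickness.
- hollow (a point): Deepest point of the hollow of the edge, about 21 mm farther to +x than the two marks, roughly two thirds of the way; at mid thickness.
- end_mark (a point): End of the measurement: point on the front edge at y = -150 mm of the blank, tick on red tape; mid thickness. The edge runs on straight for another 25 mm outside it.
- roller: Roller measure, about 0.2 kg, 101 mm tall, upright in the stand. Origin: centre of the wheel's underside, z up. Orange wheel with rubber tyre 36 mm across, z 0 to 12; thin axle to 26; housing 38 mm across, z 26 to 34; flange 56 mm across, z 34 to 39; black 26 x 26 mm handle, flats along x and y, z 39 to 97, to grip; dial on top. On the edge, run it upright origin 30 mm above the table.
- wheel_hub (a point): Centre of the wheel, 6 mm above the roller's origin; on the edge it runs 18 mm outside it, near the edge's mid thickness, and flange and housing clear the blank's top face.
- wheel (a joint): The reading: turn of the wheel in rad, counter-clockwise from above positive, zero at the start; 18 mm of edge to the rad, counting up from the green to the red mark. A light drag of 0.02 N m keeps the wheel where it is, so it rolls and does not skid only when pressed on with about 2.5 N or more. The red needle on the dial is geared to it.
- stand: Wooden stand, fixed: foot 100 x 92 mm, top plate 86 x 86 mm, its top 54 mm above the table, with a 44 mm through hole. The roller stands with wheel and housing through the hole and its flange on the plate, its origin then 20 mm above the table.
- stand_seat (a point): Centre of the hole at the top of the plate, 54 mm above the table.
- pencil: Yellow carpenter's pencil, 185 x 8 mm, loose on the blank; leave it.
- tape_measure: Yellow and black tape measure, 65 x 89 x 34 mm, loose on the blank; leave it.
- parcel_tape: Brown roll of tape, 85 mm across, 49 mm high, loose on the table; leave it.
- pliers: Red-handled pliers, 173 mm long, 13 mm high, loose on the table; leave them.
There are look-alikes about, which are no part of the job. What is shaped like the roller but blue is not meant.

How it is judged:
By the outcome, as a careful person would: the job done as asked, in the order asked, and still so for the second after the job is handed in, with the robot touching nothing.
It also fails if it takes over 72 s, if anything falls off the work surface, if the arm or the gripper's body presses on something with over 40 N, if the wrist force passes 120 N, or if a joint passes its speed limit or range.

## Working session

There is one attempt and no reset: what is moved stays moved. The work goes in short steps, Python scripts to look and compute and a tool call to move; the robot and the scene stay as the last step left them, time stands still between calls to the robot, and variables do not carry over. Pictures are saved under pics/ and viewed, about 8 in all and at most 12, crops included, and the job is handed in when it is done.

Besides the shell and the picture viewer there is one more tool, called after "Call:" as name(argument=value, ...) on one line, values as JSON. step_arm: Moves the arm, as the interface text tells. Its arguments: {"type":"object","properties":{"commands":{"type":"array"},"squeeze":{"type":"number"}},"required":["commands"]}

```bash
mkdir -p pics
cat > h.py <<'E'
from cell import manip
import numpy as np, cv2
from scipy.spatial.transform import Rotation as R
def pose():
    s=manip.read_state(); return s, np.array(s['eef_pos']), s['eef_rot']
def cam(name, s=None):
    m=manip.camera_model(name); K=np.array(m['intrinsics'])
    if 'tool_from_camera' in m:
        T=np.array(m['tool_from_camera']); Rt=R.from_euler('xyz',s['eef_rot']).as_matrix()
        return K, np.array(s['eef_pos'])+Rt@T[:3,3], Rt@T[:3,:3], m
    o=np.array(m['orientation']); 
    Rm=R.from_euler('xyz',o).as_matrix() if o.size==3 else o
    return K,np.array(m['origin']),Rm,m
def ray(c,rc,z):
    K,o,Rm,m=c
    p=np.array([[[rc[1],rc[0]]]],float); d=m.get('distortion')
    u=cv2.undistortPoints(p,K,np.array(d,float) if d is not None else None)[0,0]
    v=Rm@np.array([u[0],-u[1],-1.]); return o+v*(z-o[2])/v[2]
def proj(c,P):
    K,o,Rm,m=c; q=Rm.T@(np.array(P,float)-o); q=q*[1,-1,-1]
    d=m.get('distortion')
    return cv2.projectPoints(q.reshape(1,3),np.zeros(3),np.zeros(3),K,np.array(d,float) if d is not None else None)[0][0,0][::-1]
E
python3 - <<'E'
from h import *
s=manip.read_state(); print({k:np.round(v,3).tolist() for k,v in s.items()}, manip.grip_depth)
for n in('scene','top'):
    print(manip.camera_model(n)); im=manip.camera(n); cv2.imwrite(f'pics/{n}0.png',im[:,:,::-1])
    c=cam(n)
    for t in('roller','wheel_hub','stand','start_mark','end_mark','crest','hollow','blank','parcel_tape','pliers','tape_measure'):
        print(n,t,[(np.round(x['centre'],1).tolist(),round(x['score'],2),np.round(ray(c,x['centre'],35)[:2]).tolist()) for x in manip.find_in(t,n)[:3]])
a=cv2.imread('pics/scene0.png');b=cv2.imread('pics/top0.png')
E
```

```text
{'clock': 0.0, 'joints': [-1.273, 0.301, 1.522, -0.0, 1.321, -0.067], 'qd': [0.0, -0.0, 0.001, -0.001, -0.0, -0.0], 'effort': [0.001, -53.181, -35.273, 0.071, 0.024, -0.0], 'eef_pos': [196.129, -513.536, 204.848], 'eef_rot': [3.079, 1.57, 1.873], 'wrist_force': [-0.214, 0.291, -0.083], 'moment': [0.014, 0.037, -0.049], 'finger_gap': 93.984} 18.8
{'intrinsics': array([[471.44569738,   0.        , 253.86307309],
       [  0.        , 471.44569738, 186.82695529],
       [  0.        ,   0.        ,   1.        ]]), 'origin': array([-185.89725472,  796.99060861, 1140.76233895]), 'orientation': array([ 0.77979335, -0.01016649, -2.38913099])}
scene roller [([229.5, 265.5], 0.79, [404.0, 99.0]), ([137.9, 330.2], 0.63, [523.0, -388.0])]
scene wheel_hub [([241.2, 264.0], 0.52, [377.0, 136.0]), ([214.6, 204.1], 0.48, [582.0, 187.0])]
scene stand [([151.4, 327.4], 0.95, [485.0, -320.0])]
scene start_mark [([215.7, 205.3], 0.96, [576.0, 187.0])]
scene end_mark [([215.4, 204.7], 0.76, [578.0, 188.0])]
scene crest []
scene hollow [([214.1, 206.8], 0.62, [578.0, 180.0])]
scene blank [([216.3, 206.1
[... 703 characters left out ...]
0])]
top wheel_hub [([221.4, 280.3], 0.7, [411.0, -66.0])]
top stand [([194.6, 361.3], 0.8, [493.0, -333.0]), ([168.8, 199.5], 0.21, [589.0, 194.0])]
top start_mark [([168.1, 201.8], 0.8, [591.0, 186.0])]
top end_mark [([169.3, 203.3], 0.59, [587.0, 181.0]), ([159.6, 201.5], 0.52, [619.0, 187.0])]
top crest [([174.3, 203.6], 0.96, [570.0, 180.0])]
top hollow [([168.5, 202.7], 0.63, [589.0, 183.0])]
top blank [([171.2, 201.6], 0.56, [580.0, 187.0]), ([194.9, 360.9], 0.38, [492.0, -331.0])]
top parcel_tape [([223.9, 283.6], 0.75, [403.0, -77.0]), ([165.1, 170.9], 0.37, [603.0, 288.0])]
top pliers [([187.8, 289.5], 0.65, [520.0, -99.0])]
top tape_measure [([166.7, 170.1], 0.65, [597.0, 290.0])]
```

View pics/top0.png

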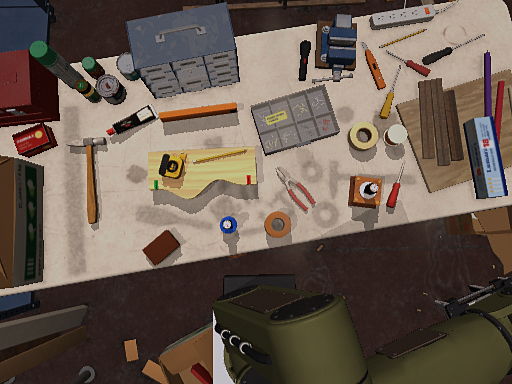

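View pics/scene0.png

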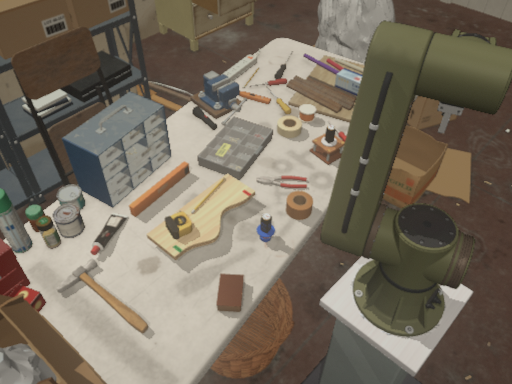

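The top view shows the stand with the orange roller at px (col 365, row 190). The blank lies between the green tape (156,184) and the red tape (248,182). The blue look-alike is at (228,225) and the parcel tape at (277,224), both in front of the blank. The scene view agrees.

```bash
cat >> h.py <<'E'
def go(target,yaw=None,rows=1):
    """print tool-axis delta rows (m, deg) to a world target, tool down; yaw = world angle of jaw axis (tool z)"""
    s,p,e=pose(); Rt=R.from_euler('xyz',e).as_matrix()
    d=Rt.T@(np.array(target,float)-p)/1000
    ja=np.arctan2(Rt[1,2],Rt[0,2]); rv=np.zeros(3)
    if yaw is not None:
        z=np.array([np.cos(yaw),np.sin(yaw),0]);x=np.array([0,0,-1.]);G=np.stack([x,np.cross(z,x),z],1)
        rv=R.from_matrix(Rt.T@G).as_rotvec(degrees=True)
    print('jaw deg',np.degrees(ja).round(2),'d m',d.round(4).tolist(),'rv',rv.round(2).tolist(),'rows>=',(np.linalg.norm(d)/.0625).round(2),(np.linalg.norm(rv)/10.7).round(2))
E
python3 - <<'E'
from h import *
s,p,e=pose(); print(R.from_euler('xyz',e).as_matrix().round(3)); print(manip.camera_model('wrist'))
for n in('top','scene'):
    im=cv2.cvtColor(cv2.imread(f'pics/{n}0.png'),cv2.COLOR_BGR2HSV); c=cam(n)
    for nm,lo,hi in(('green',(50,120,60),(85,255,255)),('red',(172,150,100),(180,255,255)),('red0',(0,190,120),(5,255,255))):
        k,l,st,ce=cv2.connectedComponentsWithStats(cv2.inRange(im,lo,hi))
        for i in range(1,k):
            if st[i,4]>8: print(n,nm,st[i].tolist(),ray(c,ce[i][::-1],44)[:2].round())
c=cam('top'); print(ray(c,(188.5,368.9),121),ray(c,(194.6,361.3),54)); go([500,-345,280])
E
```

```text
[[-0.     0.934  0.357]
 [ 0.     0.357 -0.934]
 [-1.     0.    -0.   ]]
{'intrinsics': array([[278.84560325,   0.        , 259.48902893],
       [  0.        , 278.84560325, 190.60289068],
       [  0.        ,   0.        ,   1.        ]]), 'tool_from_camera': array([[ 9.75684550e-04,  2.62160282e-01, -9.65023852e-01,
        -1.78326142e+02],
       [ 7.25109164e-04,  9.65023872e-01,  2.62161021e-01,
         7.57827907e+01],
       [ 9.99999261e-01, -9.55534096e-04,  7.51464059e-04,
        -6.57798053e-02],
       [ 0.00000000e+00,  0.00000000e+00,  0.00000000e+00,
         1.00000000e+00]])}
top green [29, 41, 19, 17, 240] [1012.  740.]
top green [78, 81, 7, 8, 35] [880. 589.]
top green [154, 180, 4, 9, 30] [542. 335.]
top red [496, 81, 8, 62, 264] [ 776. -808.]
top red [484, 139, 4, 4, 10] [ 662. -751.]
top red0 [14, 128, 34, 25, 308] [690. 744.]
top red0 [107, 129, 7, 5, 20] [720. 487.]
top red0 [247, 175, 4, 9, 24] [549.  34.]
top red0 [388, 183, 12, 23, 128] [ 491. -434.]
top red0 [191, 370, 6, 4, 12] [-39. 211.]
top red0 [197, 375, 7, 6, 15] [-56. 190.]
scene green [0, 200, 7, 13, 29] [1057.  603.]
[ 501.95804568 -331.02065188  121.        ] [ 490.96534599 -326.96819865   54.        ]
jaw deg -69.1 d m [-0.0746, 0.344, -0.0493] rv [0.0, 0.0, 0.0] rows>= 5.69 0.0
```

```bash
python3 -c "
from h import *
go([497,-330,240],0.0)"
```

```text
jaw deg -69.1 d m [-0.0346, 0.3466, -0.0644] rv [-69.1, -0.0, -0.0] rows>= 5.67 6.46
```

Call:
step_arm(commands=[-0.007, 0.058, -0.011, 0, 0, 0, 0.094, -0.007, 0.058, -0.011, 0, 0, 0, 0.094, -0.007, 0.058, -0.011, 0, 0, 0, 0.094, -0.007, 0.058, -0.011, 0, 0, 0, 0.094, -0.007, 0.058, -0.011, 0, 0, 0, 0.094])

```text
clock: 1.82
eef_pos: [449.0, -357.7, 240.8]
eef_rot: [0.287, 1.57, -0.919]
wrist_force: [0.1, -0.0, 0.5]
finger_gap: 94.1
```

Call:
step_arm(commands=[0, 0.056, -0.01, -9, 0, 0, 0.094, 0, 0, 0, -10, 0, 0, 0.094, 0, 0, 0, -10, 0, 0, 0.094, 0, 0, 0, -10, 0, 0, 0.094, 0, 0, 0, -10, 0, 0, 0.094])

```text
clock: 2.45
eef_pos: [496.3, -329.6, 240.4]
eef_rot: [2.698, 1.571, 2.353]
wrist_force: [-0.3, -0.3, -0.0]
finger_gap: 94.0
```

Call:
step_arm(commands=[0, 0, 0, -10, 0, 0, 0.094, 0, 0, 0, -10, 0, 0, 0.094, 0, 0, 0, 0, 0, 0, 0.094])

```text
clock: 2.82
eef_pos: [496.3, -329.6, 240.4]
eef_rot: [2.727, 1.571, 2.724]
wrist_force: [1.3, 0.3, 0.5]
finger_gap: 94.0
```

Run:
```python
from h import *
s,p,e=pose(); im=manip.camera('wrist'); c=cam('wrist',s)
cv2.imwrite('pics/w1.png',im[:,:,::-1]); print(p.round(1),np.round(e,3),s['clock'])
for t,z in(('roller',121),('stand',54),('wheel_hub',40)):
    for x in manip.find_in(t,'wrist')[:3]: print(t,x['centre'],x['score'],ray(c,x['centre'],z))
go([497,-330,240],0.)
```

```text
[ 496.3 -329.6  240.4] [2.727 1.571 2.724] 2.825
roller [189.5, 266.8] 0.56 [ 503.88001038 -332.87414384  121.        ]
stand [164.5, 260.9] 0.83 [ 497.64104031 -316.50249425   54.        ]
jaw deg -0.26 d m [0.0004, -0.0004, 0.0007] rv [-0.26, -0.0, 0.0] rows>= 0.01 0.02
```

View pics/w1.png

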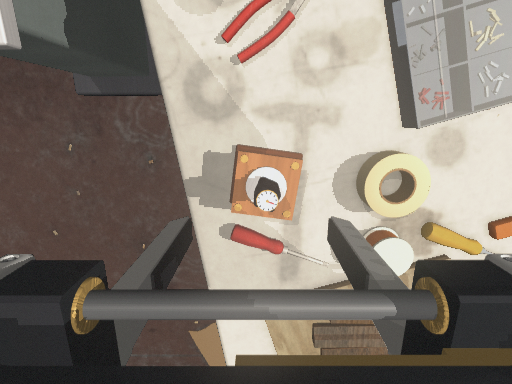

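Stand in the middle, with its plate turned by a few degrees. White flange at px (267,185), dial at (266,201). Enlarging for the handle's yaw.

Run:
```python
from h import *
im=cv2.imread('pics/w1.png'); cv2.imwrite('pics/w1c.png',cv2.resize(im[135:230,220:315],None,fx=6,fy=6,interpolation=cv2.INTER_CUBIC))
s,p,e=pose(); c=cam('wrist',s)
hsv=cv2.cvtColor(im,cv2.COLOR_BGR2HSV); m=cv2.inRange(hsv,(5,100,60),(20,255,255))
k,l,st,ce=cv2.connectedComponentsWithStats(m)
i=[i for i in range(1,k) if st[i,0]<268<st[i,0]+st[i,2] and st[i,1]<175<st[i,1]+st[i,3]]
for j in i:
    if st[j,4]<100: continue
    cn=cv2.findContours((l==j).astype('u1') if 0 else (l==j).astype(np.uint8),cv2.RETR_EXTERNAL,cv2.CHAIN_APPROX_NONE)[0]
    r=cv2.minAreaRect(max(cn,key=len)); print(st[j],r); print([ray(c,q[::-1],54)[:2].round(1) for q in cv2.boxPoints(r)])
for q in ((185,267),(201,266)): print(ray(c,q,59),ray(c,q,121))
```

```text
[ 231  145   72   75 2835] ((265.76202392578125, 182.53494262695312), (66.4122543334961, 67.33741760253906), 7.594643592834473)
[array([ 452.5, -382. ]), array([ 467.1, -290.5]), array([ 552.9, -302.2]), array([ 544. , -395.3])]
[ 505.68455488 -343.20487275   59.        ] [ 504.07871713 -327.76798821  121.        ]
[ 504.40441987 -365.45566751   59.        ] [ 503.01919902 -346.18410817  121.        ]
```

View pics/w1c.png

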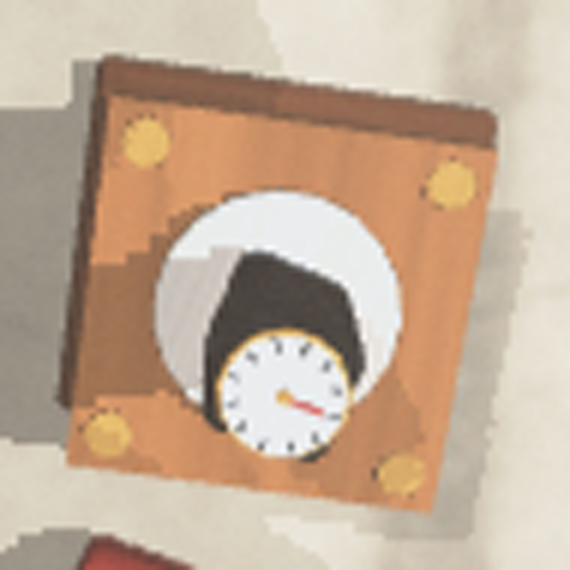

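Run:
```python
from h import *
s,p,e=pose(); c=cam('wrist',s)
f=lambda x,y,z: ray(c,(135+(y+.5)/6-.5,220+(x+.5)/6-.5),z)[:2]
pins=[f(*q,54) for q in((146,142),(451,184),(402,474),(107,434))]
print('stand',np.mean(pins,0),np.round(pins,1)); d=pins[1]-pins[0];d2=pins[2]-pins[3];print(np.degrees(np.arctan2(d[1],d[0])),np.degrees(np.arctan2(d2[1],d2[0])))
print('flange',f(279,313,59),'dial',f(284,394,121))
for a,b,z in(((250,250),(350,290),59),((215,430),(310,460),117)):
    A,B=f(*a,z),f(*b,z);v=B-A;print(A,B,np.linalg.norm(v),np.degrees(np.arctan2(v[1],v[0])))
# far pucks for handle: compare projected handle for yaws
go([503,-343,140],np.radians(-20))
```

```text
stand [ 504.01391331 -346.63879764] [[ 475.4 -308.1]
 [ 542.4 -317.7]
 [ 533.1 -385.4]
 [ 465.2 -375.4]]
-8.105338160490225 -8.351642432356703
flange [ 504.47161347 -345.60111338] dial [ 504.04075624 -345.31148022]
[ 498.06825291 -331.29378791] [ 520.15623876 -340.41066388] 23.895534020236827 -22.428520016689564
[ 491.07577679 -353.63754472] [ 509.14070938 -359.71841019] 19.060921125250367 -18.603828895957886
jaw deg -0.26 d m [0.1004, -0.0133, 0.0068] rv [19.74, -0.0, 0.0] rows>= 1.62 1.84
```

Call:
step_arm(commands=[0.0004, -0.016, 0.0079, 0, 0, 0, 0.094, 0.04, 0, 0, 10.4, 0, 0, 0.094, 0.05, 0, 0, 10.4, 0, 0, 0.094, 0.05, 0, 0, 0, 0, 0, 0.094, 0.024, 0, 0, 0, 0, 0, 0.094], squeeze=20)

```text
clock: 3.65
eef_pos: [503.2, -345.0, 73.1]
eef_rot: [2.854, 1.567, 2.487]
wrist_force: [1.1, -0.4, 0.7]
finger_gap: 94.0
```

Run:
```python
from h import *
s,p,e=pose(); print(p,s['wrist_force'],s['finger_gap']);go([504.2,-345.6,76],np.radians(-21))
```

```text
[ 503.1986491  -344.95054676   73.14739269] [ 1.08766175 -0.40388804  0.69416218] 93.99409629136409
jaw deg -21.03 d m [-0.0029, -0.0002, 0.0012] rv [-0.03, -0.19, -0.06] rows>= 0.05 0.02
```

Call:
step_arm(commands=[-0.002, 0, 0.001, 0, 0, 0, 0.05, 0, 0, 0, 0, 0, 0, 0.02, 0, 0, 0, 0, 0, 0, 0.02, 0, 0, 0, 0, 0, 0, 0.02, 0, 0, 0, 0, 0, 0, 0.02], squeeze=20)

```text
clock: 4.28
eef_pos: [505.1, -346.1, 78.4]
eef_rot: [-0.283, 1.57, -0.648]
wrist_force: [-0.1, 0.5, -0.7]
finger_gap: 47.7
```

Call:
step_arm(commands=[0, 0, 0, 0, 0, 0, 0.01, 0, 0, 0, 0, 0, 0, 0.01, 0, 0, 0, 0, 0, 0, 0.01], squeeze=55)

```text
clock: 4.65
eef_pos: [505.0, -346.0, 78.0]
eef_rot: [2.965, 1.571, 2.6]
wrist_force: [0.3, -0.2, 1.0]
finger_gap: 25.7
```

Run:
```python
from h import *
s,p,e=pose(); print(p,s['wrist_force'],s['finger_gap']);go([504.2,-345.6,76],np.radians(-21))
```

```text
[ 505.03406337 -345.98949347   78.01320781] [ 0.27307367 -0.23759751  0.96188136] 25.661100361430215
jaw deg -20.9 d m [0.002, 0.0001, -0.0009] rv [0.1, -0.01, -0.0] rows>= 0.04 0.01
```

Call:
step_arm(commands=[-0.015, 0, 0, 0, 0, 0, 0.01, -0.035, 0, 0, 0, 0, 0, 0.01, -0.05, 0, 0, 0, 0, 0, 0.01, -0.05, 0.02, -0.01, 0, 0, 0, 0.01, -0.012, 0.03, -0.017, 0, 0, 0, 0.01])

```text
clock: 5.28
eef_pos: [498.2, -289.9, 244.4]
eef_rot: [-0.224, 1.565, -0.59]
wrist_force: [0.7, -0.0, -1.9]
finger_gap: 25.8
```

Call:
step_arm(commands=[0, 0.052, -0.029, 0, 0, 0, 0.01, 0, 0.052, -0.029, 0, 0, 0, 0.01, 0, 0.052, -0.029, 0, 0, 0, 0.01, 0, 0.052, -0.029, 0, 0, 0, 0.01, 0, 0.052, -0.029, 0, 0, 0, 0.01])

```text
clock: 5.9
eef_pos: [454.3, 6.7, 241.1]
eef_rot: [0.34, 1.569, -0.025]
wrist_force: [1.3, 0.2, -1.3]
finger_gap: 25.8
```

Call:
step_arm(commands=[0, 0.052, -0.029, 0, 0, 0, 0.01, 0, 0.052, -0.029, 0, 0, 0, 0.01, 0, 0.052, -0.029, 0, 0, 0, 0.01, 0, 0, 0, -10, 0, 0, 0.01, 0, 0, 0, -9, 0, 0, 0.01])

```text
clock: 6.52
eef_pos: [429.0, 182.5, 240.9]
eef_rot: [0.274, 1.57, 0.248]
wrist_force: [-0.7, 0.9, -2.2]
finger_gap: 25.8
```

Call:
step_arm(commands=[0, 0, 0, 0, 0, 0, 0.01, 0, 0, 0, 0, 0, 0, 0.01])

```text
clock: 6.78
eef_pos: [429.4, 181.6, 240.5]
eef_rot: [0.485, 1.57, 0.448]
wrist_force: [0.4, 0.6, -2.2]
finger_gap: 25.4
```

Run:
```python
from h import *
s,p,e=pose(); im=manip.camera('wrist'); c=cam('wrist',s)
import json; json.dump({'eef_pos':list(map(float,s['eef_pos'])),'eef_rot':list(map(float,s['eef_rot']))},open('w2.json','w'))
cv2.imwrite('pics/w2.png',im[:,:,::-1]); print(p.round(1),s['clock'],s['wrist_force'],s['finger_gap'])
for t in('start_mark','crest','hollow','end_mark'):
    for x in manip.find_in(t,'wrist')[:2]: print(t,x['centre'],x['score'],ray(c,x['centre'],44))
go([430,185,240],0.)
```

```text
[429.4 181.6 240.5] 6.775 [ 0.43382772  0.59530057 -2.23945779] 25.423250421856263
start_mark [142.8, 369.8] 0.63 [577.07228135 216.88160325  44.        ]
crest [145.2, 368.8] 0.72 [575.95162268 213.75164669  44.        ]
hollow [146.3, 368.4] 0.9 [575.51412236 212.30960013  44.        ]
end_mark [146.9, 367.0] 0.93 [573.69790756 211.57889471  44.        ]
jaw deg -1.97 d m [0.0001, 0.0034, 0.0005] rv [-1.97, -0.0, -0.0] rows>= 0.05 0.18
```

View pics/w2.png

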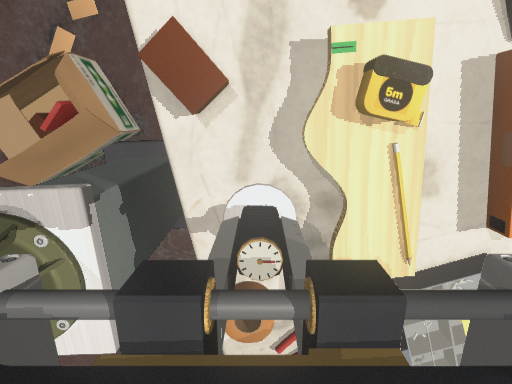

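The wrist view shows green tape with its tick at px (343,47), the crest near (305,133) and the hollow near (346,205). The red end is hidden behind the gripper. I'll take a second view shifted to -y.

Call:
step_arm(commands=[0, -0.055, 0, 0, 0, 0, 0.01, 0, -0.06, 0, 0, 0, 0, 0.01, 0, -0.02, 0, -1.97, 0, 0, 0.01, 0, 0, 0, 0, 0, 0, 0.01, 0, 0, 0, 0, 0, 0, 0.01])

```text
clock: 7.65
eef_pos: [424.9, 47.4, 240.1]
eef_rot: [1.503, 1.571, 1.504]
wrist_force: [-0.0, 0.1, -2.4]
finger_gap: 25.5
```

Run:
```python
from h import *
import json
s,p,e=pose(); im=manip.camera('wrist')
json.dump({'eef_pos':list(map(float,s['eef_pos'])),'eef_rot':list(map(float,s['eef_rot']))},open('w3.json','w'))
cv2.imwrite('pics/w3.png',im[:,:,::-1]); print(p.round(1),s['clock'])
a=cv2.imread('pics/w2.png')[15:260,270:450]; b=im[:,:,::-1][0:260,270:450]
o=np.zeros((550,800,3),np.uint8); 
A=cv2.resize(a,None,fx=2.1,fy=2.1);B=cv2.resize(b,None,fx=2.1,fy=2.1)
o[:A.shape[0],:A.shape[1]]=A;o[:B.shape[0],400:400+B.shape[1]]=B;cv2.imwrite('pics/w23.png',o)
for n in('w2','w3'):
    im=cv2.imread(f'pics/{n}.png');c=cam('wrist',json.load(open(n+'.json')));h=cv2.cvtColor(im,cv2.COLOR_BGR2HSV)
    for nm,lo,hi in(('green',(50,120,60),(85,255,255)),('red',(170,150,100),(180,255,255)),('red0',(0,190,120),(5,255,255))):
        k,l,st,ce=cv2.connectedComponentsWithStats(cv2.inRange(h,lo,hi))
        for i in range(1,k):
            if st[i,4]>20: print(n,nm,st[i].tolist(),ce[i],ray(c,ce[i][::-1],44)[:2].round(1))
```

```text
[424.9  47.4 240.1] 7.65
w2 green [115, 107, 8, 9, 28] [118.71428571 110.75      ] [250.  269.8]
w3 green [111, 62, 8, 7, 24] [115.04166667  64.91666667] [245.1 183.5]
```

View pics/w23.png

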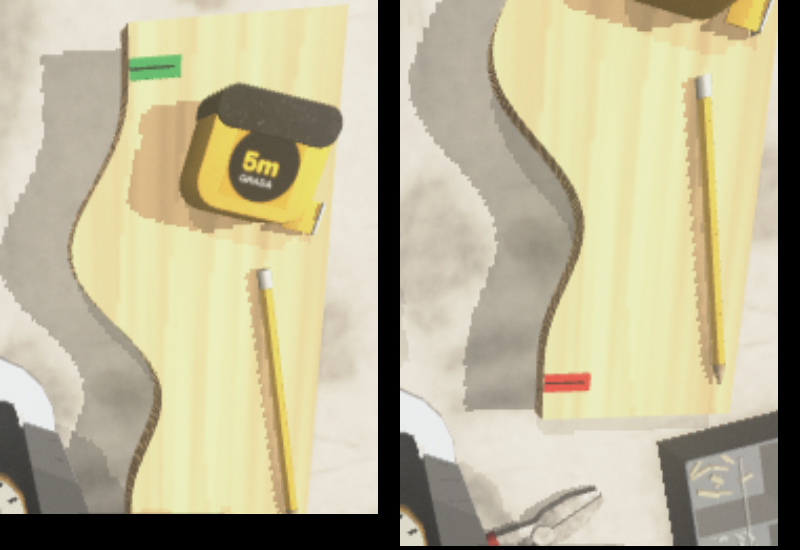

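Green tick meets the edge at px (331,48) in w2. Red tick meets it at (339,182) in w3. The whole edge is visible between the two pictures, so I'll extract it.

```bash
cat > edge.py <<'E'
from h import *
import json
from scipy.interpolate import UnivariateSpline
def edge():
    P={}
    for n,r0,r1 in(('w2',28,235),('w3',5,194)):
        im=cv2.imread(f'pics/{n}.png');c=cam('wrist',json.load(open(n+'.json')))
        h=cv2.cvtColor(im,cv2.COLOR_BGR2HSV); m=cv2.inRange(h,(18,55,150),(35,255,255))|cv2.inRange(h,(50,120,60),(85,255,255))|cv2.inRange(h,(0,170,100),(6,255,255))
        m[:,:295]=0
        pts=[]
        for r in range(r0,r1):
            k=[q for q in np.flatnonzero(m[r]) if m[r,q:q+8].mean()>200]
            if k: pts.append(ray(c,(r,k[0]-.5),44)[:2])
        P[n]=np.array(pts)
    return P
E
python3 - <<'E'
from edge import *
P=edge(); c2=cam('wrist',json.load(open('w2.json')));c3=cam('wrist',json.load(open('w3.json')))
S=ray(c2,(47.9,331.4),44)[:2];E=ray(c3,(181.9,338.6),44)[:2];C=ray(c2,(134,302.9),44)[:2];H=ray(c3,(104.8,356.2),44)[:2]
print('S',S,'E',E,'C',C,'H',H,np.linalg.norm(S-E),'yaw',np.degrees(np.arctan2(-(S-E)[0],(S-E)[1])))
for n in P:
    q=P[n][::12]; print(n,np.round(q,1).tolist())
a,b=P['w2'],P['w3']; ia=np.argsort(a[:,1]);ib=np.argsort(b[:,1])
yy=np.arange(100,210,10);print('diff w2-w3',(np.interp(yy,a[ia,1],a[ia,0])-np.interp(yy,b[ib,1],b[ib,0])).round(1))
c=cam('top');print('top green/red tape', ray(c,(184,155.5),44)[:2],ray(c,(179.3,248.7),44)[:2])
E
```

```text
S [522.46997666 333.87628407] E [533.51030161  34.85233892] C [488.08146302 231.63262016] H [548.45399446 136.54033332] 299.2276867963513 yaw 2.1144688818193793
w2 [[536.3, 355.2], [521.1, 342.7], [543.6, 328.5], [520.7, 315.8], [518.6, 301.9], [512.6, 288.0], [505.3, 273.8], [497.8, 259.3], [490.1, 244.4], [486.2, 229.1], [491.6, 213.1], [505.3, 196.5], [520.6, 179.4], [536.2, 161.9], [546.6, 144.2], [550.2, 126.4], [545.3, 108.5], [538.8, 90.1]]
w3 [[492.5, 249.0], [488.5, 236.4], [489.1, 223.6], [494.7, 210.6], [504.0, 197.3], [516.0, 183.7], [529.5, 169.8], [540.8, 155.7], [548.4, 141.2], [549.8, 126.4], [547.2, 111.3], [540.7, 95.8], [535.3, 80.0], [532.5, 63.9], [532.4, 47.3], [572.4, 30.5]]
diff w2-w3 [-1.9 -2.2  0.   0.6  2.6 -1.3 -1.1  0.2 -0.3  0.3 -0.3]
top green/red tape [539.666649   334.86012408] [549.15461533  32.97764818]
```

Call:
step_arm(commands=[0, 0.057, 0.012, 0, 0, 0, 0.01, 0, 0.057, 0.012, 0, 0, 0, 0.01, 0, 0.057, 0.012, 0, 0, 0, 0.01, 0, 0.057, 0.012, 0, 0, 0, 0.01, 0, 0.057, 0.012, 0, 0, 0, 0.01])

```text
clock: 8.32
eef_pos: [483.9, 335.0, 239.8]
eef_rot: [-2.581, 1.571, -2.579]
wrist_force: [-0.0, -0.7, -0.8]
finger_gap: 25.6
```

Call:
step_arm(commands=[0.04, 0, 0, 0, 0, 0, 0.01, 0.05, 0, 0, 0, 0, 0, 0.01, 0.05, 0, 0, 0, 0, 0, 0.01, 0, 0, 0, 0, 0, 0, 0.01, 0, 0, 0, 0, 0, 0, 0.01])

```text
clock: 8.95
eef_pos: [485.1, 332.9, 102.2]
eef_rot: [0.553, 1.568, 0.555]
wrist_force: [0.5, -0.2, -1.1]
finger_gap: 25.9
```

```bash
cat >> edge.py <<'E'
S=np.array([522.47,333.88]);E_=np.array([533.51,34.85]); yaw=np.radians(2.1)
ux=np.array([np.cos(yaw),np.sin(yaw)]);uy=np.array([-np.sin(yaw),np.cos(yaw)])
def hubpath():
    P=edge(); q=np.vstack([P['w2'],P['w3']])
    t=(q-S)@uy; f=(q-S)@ux      # t: 0..-300, f edge offset
    ok=(f<24)&(f>-42)&(t<18)&(t>-312)
    t,f=t[ok],f[ok]
    # clamp ends straight
    t=np.r_[t,np.linspace(0,20,15),np.linspace(-300,-320,15)];f=np.r_[f,np.zeros(15),np.zeros(15)]
    for _ in range(3):
        i=np.argsort(t);t,f=t[i],f[i]; t=t+np.arange(len(t))*1e-7
        sp=UnivariateSpline(t,f,s=len(t)*0.6); k=abs(sp(t)-f)<2.5; t,f=t[k],f[k]
    T=np.linspace(0,-300,1201);F=sp(T);d=sp.derivative()(T)
    n=np.stack([-np.ones_like(d),d],1)/np.sqrt(1+d*d)[:,None]   # outward (blank frame)
    L=np.r_[0,np.cumsum(np.hypot(np.diff(T),np.diff(F)))]
    e=S+F[:,None]*ux+T[:,None]*uy; N=n[:,:1]*ux+n[:,1:]*uy
    return L,e,N,e+18*N
E
python3 - <<'E'
from edge import *
s,p,e=pose();print(p.round(2),np.round(s['wrist_force'],2),s['clock']); go([490,333.2,88],0.)
L,e,N,h=hubpath(); np.savez('path.npz',L=L,e=e,N=N,h=h)
hl=np.r_[0,np.cumsum(np.linalg.norm(np.diff(h,axis=0),axis=1))]; print('edge len',L[-1],'hub len',hl[-1])
for l in np.arange(0,hl[-1]+8,12):
    i=np.argmin(abs(hl-l)); print(round(l),e[i].round(1),h[i].round(1),N[i].round(2))
E
```

```text
[485.06 332.92 102.16] [ 0.51 -0.2  -1.06] 8.95
jaw deg 0.1 d m [0.0142, 0.0003, 0.0049] rv [0.1, 0.12, -0.07] rows>= 0.24 0.02
edge len 355.43050782803385 hub len 501.1621928288346
0 [524.1 333.9] [514.1 319. ] [-0.55 -0.83]
12 [534.5 327.6] [521.4 315.3] [-0.73 -0.68]
24 [535.4 325.8] [517.4 325.5] [-1.   -0.02]
36 [534.4 324.1] [522.5 337.5] [-0.66  0.75]
48 [532.2 322.5] [519.1 334.8] [-0.73  0.69]
60 [532.  322.2] [514.6 326.6] [-0.97  0.25]
72 [532. 322.] [516.9 312.3] [-0.84 -0.54]
84 [535.2 320.6] [529.4 303.6] [-0.32 -0.95]
96 [537.1 319.7] [522.7 308.9] [-0.8 -0.6]
108 [537.2 319.4] [519.2 319.7] [-1.    0.02]
120 [536.9 318.9] [526.6 333.7] [-0.57  0.82]
132 [525.5 315.7] [521.2 333.2] [-0.24  0.97]
144 [519.6 313.8] [509.8 328.9] [-0.54  0.84]
156 [518.8 313. ] [502.8 321.4] [-0.88  0.47]
168 [518.7 312.2] [500.9 309.4] [-0.99 -0.16]
180 [519.4 307.5] [501.7 310.8] [-0.98  0.18]
192 [515.7 297.6] [498.3 302.1] [-0.97  0.25]
204 [508.5 281.3] [493.6 291.5] [-0.83  0.56]
216 [501.9 269.8] [488.  281.2] [-0.77  0.63]
228 [498.5 264.7] [481.6 270.8] [-0.94  0.34]
240 [494.7 2
[... 343 characters left out ...]
-0.77 -0.63]
336 [508.7 191.8] [495.4 179.6] [-0.74 -0.68]
348 [516.5 183.6] [503.7 170.9] [-0.71 -0.7 ]
360 [525.1 174.9] [512.2 162.3] [-0.72 -0.7 ]
372 [534.2 164.9] [520.3 153.5] [-0.77 -0.64]
384 [543.1 150.8] [526.6 143.6] [-0.92 -0.4 ]
396 [548.6 140.2] [531.6 134.2] [-0.94 -0.33]
408 [549. 120.] [531.3 123.2] [-0.98  0.18]
420 [544.5 105.5] [527.6 111.9] [-0.93  0.36]
432 [540.8  94.9] [523.7 100.5] [-0.95  0.31]
444 [536.8  83.5] [519.7  89.1] [-0.95  0.31]
456 [534.2  73.9] [516.6  77.6] [-0.98  0.21]
468 [532.6  63.8] [514.7  65.7] [-0.99  0.11]
480 [532.   53.5] [514.   53.9] [-1.    0.02]
492 [532.1  42.5] [514.1  41.8] [-1.   -0.04]
504 [532.6  34.1] [514.7  32.7] [-1.   -0.08]
```

```bash
python3 - <<'E'
s=open('edge.py').read()
s=s.replace("    for _ in range(3):\n","    k=(t>-2)|(t<-300)|~((t>-22)&(f>0.5)); t,f=t[k],f[k]\n    k=(t<-22)|(f==0)|(abs(f)<4); t,f=t[k],f[k]\n    from scipy.interpolate import LSQUnivariateSpline\n    for _ in range(4):\n")
s=s.replace("sp=UnivariateSpline(t,f,s=len(t)*0.6); k=abs(sp(t)-f)<2.5","sp=LSQUnivariateSpline(t,f,np.arange(-300,1,20)); k=abs(sp(t)-f)<2.0")
open('edge.py','w').write(s)
E
python3 - <<'E'
from edge import *
L,e,N,h=hubpath(); np.savez('path.npz',L=L,e=e,N=N,h=h)
hl=np.r_[0,np.cumsum(np.linalg.norm(np.diff(h,axis=0),axis=1))]; print('edge len',L[-1],'rad',L[-1]/18,'hub len',hl[-1])
for l in np.arange(0,hl[-1]+8,10):
    i=np.argmin(abs(hl-l)); print(round(l),e[i].round(1),h[i].round(1),N[i].round(2))
E
```

```text
edge len 330.0329636835872 rad 18.335164649088178 hub len 331.23097144735266
0 [522.4 333.9] [504.4 333.7] [-1.   -0.01]
10 [521.6 321.3] [503.7 323.7] [-0.99  0.13]
20 [519.8 310.5] [502.1 313.8] [-0.98  0.18]
30 [516.9 298.7] [499.8 304.1] [-0.95  0.3 ]
40 [511.9 286.7] [495.9 295. ] [-0.89  0.46]
50 [506.6 277.3] [491.  286.2] [-0.87  0.49]
60 [502.  268.8] [486.1 277.3] [-0.88  0.47]
70 [497.8 260.7] [481.6 268.7] [-0.9   0.44]
80 [493.6 252. ] [477.3 259.5] [-0.91  0.42]
90 [490.3 244.1] [473.4 250.4] [-0.94  0.35]
100 [488.2 237.1] [470.6 240.6] [-0.98  0.2 ]
110 [487.6 231. ] [469.6 230.9] [-1.   -0.01]
120 [488.3 224.8] [470.8 220.9] [-0.98 -0.22]
130 [490.5 218.1] [473.8 211.2] [-0.92 -0.38]
140 [493.9 211.2] [478.2 202.4] [-0.87 -0.49]
150 [498.2 204.4] [483.5 194.1] [-0.82 -0.57]
160 [503.4 197.6] [489.6 186.1] [-0.77 -0.64]
170 [509.5 190.8] [496.4 178.4] [-0.73 -0.69]
180 [516.1 184. ] [503.4 171.3] [-0.71 -0.71]
190 [523.4 176.8] [510.5 164.2] [-0.71 -0.7 ]
200 [530.8 168.8] [517.2 157. ] [-0.75 -0.66]
210 [538.1 159.6] [523.5 149.1] [-0.81 -0.58]
220 [544.7 148.8] [528.7 140.7] [-0.89 -0.45]
230 [549.7 133.2] [531.8 131.3] [-0.99 -0.11]
240 [548.4 117.2] [530.9 121.4] [-0.97  0.23]
250 [544.7 105.5] [527.8 111.8] [-0.94  0.35]
260 [541.2  96.2] [524.3 102.5] [-0.94  0.35]
270 [538.2  87.5] [521.1  93.1] [-0.95  0.31]
280 [535.6  78.7] [518.2  83.3] [-0.97  0.25]
290 [533.6  70.1] [515.9  73.6] [-0.98  0.19]
300 [532.3  61.8] [514.4  63.9] [-0.99  0.12]
310 [531.7  53.5] [513.7  53.8] [-1.    0.01]
320 [532.  45.] [514.   43.9] [-1.   -0.07]
330 [532.8  35.3] [514.8  33.8] [-1.   -0.08]
```

Call:
step_arm(commands=[0.006, 0, 0.003, 0, 0, 0, 0.01, 0.006, 0, 0.002, 0, 0, 0, 0.01, 0, 0, 0, 0, 0, 0, 0.01])

```text
clock: 9.32
eef_pos: [489.6, 331.8, 87.9]
eef_rot: [-2.754, 1.57, -2.753]
wrist_force: [-0.1, 0.8, -1.4]
finger_gap: 25.6
```

Call:
step_arm(commands=[0, 0.002, 0.005, 0, 0, 0, 0.01, 0, 0, 0.004, 0, 0, 0, 0.01, 0, 0, 0.003, 0, 0, 0, 0.01, 0, 0, 0, 0, 0, 0, 0.01])

```text
clock: 9.82
eef_pos: [501.7, 333.8, 88.0]
eef_rot: [1.756, 1.571, 1.757]
wrist_force: [-0.2, -0.1, -2.5]
finger_gap: 25.6
```

Call:
step_arm(commands=[0, 0, 0.001, 0, 0, 0, 0.01, 0, 0, 0, 0, 0, 0, 0.01])

```text
clock: 10.07
eef_pos: [502.5, 333.9, 88.1]
eef_rot: [-0.08, 1.571, -0.079]
wrist_force: [0.1, 0.1, -1.7]
finger_gap: 25.4
```

Call:
step_arm(commands=[0, 0, 0.001, 0, 0, 0, 0.01, 0, 0, 0, 0, 0, 0, 0.01])

```text
clock: 10.32
eef_pos: [503.5, 333.9, 88.1]
eef_rot: [0.495, 1.571, 0.497]
wrist_force: [-0.2, 0.8, -2.1]
finger_gap: 25.7
```

Call:
step_arm(commands=[0, 0, 0.0007, 0, 0, 0, 0.01, 0, 0, 0, 0, 0, 0, 0.01])

```text
clock: 10.58
eef_pos: [504.2, 333.9, 88.0]
eef_rot: [-0.779, 1.571, -0.778]
wrist_force: [0.2, 0.4, -1.7]
finger_gap: 25.6
```

Call:
step_arm(commands=[0, 0, 0.0005, 0, 0, 0, 0.01, 0, 0, 0, 0, 0, 0, 0.01])

```text
clock: 10.82
eef_pos: [504.6, 333.9, 88.0]
eef_rot: [3.135, 1.571, 3.137]
wrist_force: [-0.7, 0.5, -1.9]
finger_gap: 25.9
```

Call:
step_arm(commands=[0, 0, 0.0005, 0, 0, 0, 0.01, 0, 0, 0, 0, 0, 0, 0.01])

```text
clock: 11.08
eef_pos: [504.8, 333.9, 88.0]
eef_rot: [-2.921, 1.57, -2.92]
wrist_force: [-4.6, -0.7, 0.5]
finger_gap: 25.8
```

```bash
cat > nxt.py <<'E'
from h import *
import json,os,sys
step=float(sys.argv[1]) if len(sys.argv)>1 else 10; K=8.; FT=6.
d=np.load('path.npz'); h,N=d['h'],d['N']; hl=np.r_[0,np.cumsum(np.linalg.norm(np.diff(h,axis=0),axis=1))]
st=json.load(open('st.json')) if os.path.exists('st.json') else {'c':[505.4,333.9],'b':None,'l':0}
fs=[];ps=[]
for i in range(3):
    s=manip.read_state(); fs.append(s['wrist_force']); ps.append(s['eef_pos'])
    if i<2: manip.camera('wrist')
F=np.mean(fs,0)[:2]; p=np.mean(ps,0); c=np.array(st['c'])
i=int(np.argmin(np.linalg.norm(h-c,axis=1))); l=hl[i]; n=N[i]; t=np.array([n[1],-n[0]]); t=t*np.sign(-t[1])
Fn=F@n; bs=(c-h[i])@n+Fn/K; db=0 if st['b'] is None else (bs-st['b'])/max(l-st['l'],1)
db=float(np.clip(db,-.06,.06))
rows=[];cc=c.copy()
n_r=5
for k in range(1,n_r+1):
    ll=min(l+step*k/n_r,hl[-1]); j=int(np.argmin(abs(hl-ll)))
    w=h[j]+N[j]*(bs+.6*db*(ll-l)-FT/K)
    q=np.round(w-cc,4-3); cc=cc+q; rows+=[0,float(round(q[1]/1000,4)),float(round(q[0]/1000,4)),0,0,0,.01]
print('t',round(s['clock'],2),'F',F.round(1),'Fn',round(Fn,2),'Ft',round(F@t,2),'l',round(l,1),'of',round(hl[-1],1),'b',round(bs,2),'db',round(db,3),'pos-cmd',(p[:2]-c).round(2),'z',p[2].round(1),'gap',round(s['finger_gap'],1),'raw',np.round([f@np.r_[n,0] for f in fs],1))
print(rows); json.dump({'c':cc.tolist(),'b':float(bs),'l':float(l)},open('st.json','w'))
E
python3 nxt.py 6
```

```text
t 11.18 F [-4.6 -1. ] Fn 4.62 Ft 0.92 l 0.0 of 331.2 b -0.41 db 0.0 pos-cmd [-0.55  0.01] z 88.0 gap 26.2 raw [4.6 5.1 4.2]
[0, -0.0015, 0.0002, 0, 0, 0, 0.01, 0, -0.0012, -0.0001, 0, 0, 0, 0.01, 0, -0.0012, -0.0, 0, 0, 0, 0.01, 0, -0.0012, -0.0001, 0, 0, 0, 0.01, 0, -0.0012, -0.0001, 0, 0, 0, 0.01]
```

Call:
step_arm(commands=[0, -0.0015, 0.0002, 0, 0, 0, 0.01, 0, -0.0012, -0.0001, 0, 0, 0, 0.01, 0, -0.0012, 0, 0, 0, 0, 0.01, 0, -0.0012, -0.0001, 0, 0, 0, 0.01, 0, -0.0012, -0.0001, 0, 0, 0, 0.01])

```text
clock: 11.8
eef_pos: [504.9, 327.7, 88.0]
eef_rot: [2.889, 1.57, 2.89]
wrist_force: [-4.2, 1.2, -1.7]
finger_gap: 26.1
```

```bash
python3 nxt.py 9
```

```text
t 11.9 F [-4.9  1. ] Fn 4.94 Ft -0.57 l 6.0 of 331.2 b -0.52 db -0.019 pos-cmd [-0.35 -0.04] z 88.0 gap 26.0 raw [4.3 5.4 5.2]
[0, -0.0019, -0.0, 0, 0, 0, 0.01, 0, -0.0017, -0.0002, 0, 0, 0, 0.01, 0, -0.0018, -0.0002, 0, 0, 0, 0.01, 0, -0.0018, -0.0003, 0, 0, 0, 0.01, 0, -0.0019, -0.0003, 0, 0, 0, 0.01]
```

Call:
step_arm(commands=[0, -0.0019, 0, 0, 0, 0, 0.01, 0, -0.0017, -0.0002, 0, 0, 0, 0.01, 0, -0.0018, -0.0002, 0, 0, 0, 0.01, 0, -0.0018, -0.0003, 0, 0, 0, 0.01, 0, -0.0019, -0.0003, 0, 0, 0, 0.01])

```text
clock: 12.52
eef_pos: [504.4, 318.3, 88.2]
eef_rot: [0.083, 1.57, 0.084]
wrist_force: [-1.4, 1.3, -1.8]
finger_gap: 25.5
```

```bash
python3 nxt.py 9
```

```text
t 12.62 F [-0.8  0.2] Fn 0.83 Ft -0.04 l 15.0 of 331.2 b -1.24 db -0.06 pos-cmd [ 0.11 -0.26] z 88.2 gap 25.6 raw [1.6 0.6 0.3]
[0, -0.002, 0.0004, 0, 0, 0, 0.01, 0, -0.0017, -0.0002, 0, 0, 0, 0.01, 0, -0.0018, -0.0003, 0, 0, 0, 0.01, 0, -0.0018, -0.0003, 0, 0, 0, 0.01, 0, -0.0018, -0.0003, 0, 0, 0, 0.01]
```

```bash
cat > needle.py <<'E'
from h import *
def needle(im):  # bgr; dial on the held roller sits near a fixed place of the wrist picture
    h=cv2.cvtColor(im,cv2.COLOR_BGR2HSV)
    x0,x1,y0,y1=225,300,225,295
    hh=h[y0:y1,x0:x1]; r=((hh[...,0]>165)|(hh[...,0]<8))&(hh[...,1]>110)&(hh[...,2]>90)
    w=cv2.inRange(hh,(0,0,170),(180,60,255)); k,l,st,ce=cv2.connectedComponentsWithStats(w)
    big=1+np.argmax(st[1:,4]); c=ce[big]
    yy,xx=np.nonzero(r); q=np.hypot(xx-c[0],yy-c[1])<26; xx,yy=xx[q],yy[q]
    return c+[x0,y0],st[big].tolist(),len(xx),(np.degrees(np.arctan2(-(yy.mean()-c[1]),xx.mean()-c[0])) if len(xx) else None),(xx.mean()+x0,yy.mean()+y0) if len(xx) else None
if __name__=='__main__':
    import sys
    im=manip.camera('wrist')[:,:,::-1].copy(); cv2.imwrite(f'pics/{sys.argv[1]}.png',im)
    for n in sys.argv[1:]: print(n,needle(cv2.imread(f'pics/{n}.png')))
    T=[cv2.resize(cv2.imread(f'pics/{n}.png')[220:300,215:310],None,fx=4,fy=4,interpolation=cv2.INTER_CUBIC) for n in (sys.argv[1],'w2')]
    cv2.imwrite('pics/dial.png',np.hstack(T))
E
python3 needle.py d1 w2 w3
```

```text
d1 (array([259.2739726 , 259.26810176]), [14, 16, 42, 39, 1022], 21, np.float64(-20.438574948237232), (np.float64(268.9047619047619), np.float64(262.85714285714283)))
w2 (array([260.7526455 , 264.96957672]), [11, 16, 49, 48, 1512], 24, np.float64(24.12475330672906), (np.float64(268.5), np.float64(261.5)))
w3 (array([257.31186224, 265.95790816]), [9, 16, 47, 48, 1568], 58, np.float64(-25.12852892265617), (np.float64(272.91379310344826), np.float64(273.2758620689655)))
```

View pics/dial.png

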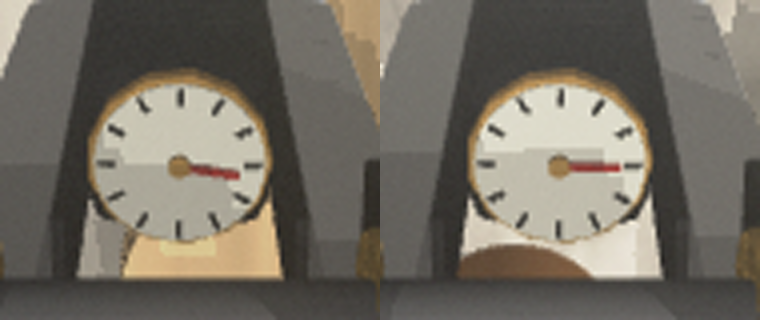

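Call:
step_arm(commands=[0, 0, -0.002, 0, 0, 0, 0.01, 0, 0.003, 0, 0, 0, 0, 0.01, 0, 0, 0.002, 0, 0, 0, 0.01, 0, 0, 0.0005, 0, 0, 0, 0.01, 0, 0, 0.0002, 0, 0, 0, 0.01])

```text
clock: 13.3
eef_pos: [504.7, 321.6, 88.0]
eef_rot: [3.001, 1.57, 3.002]
wrist_force: [-2.1, 0.9, -2.0]
finger_gap: 26.0
```

```bash
echo '{"c":[505.0,321.5],"b":-0.52,"l":6.0}' > st.json
sed -i 's/FT=6\./FT=6.5/; s/-.06,.06/-.09,.09/; s/\.6\*db/.75*db/; s/if i<2: manip.camera(.wrist.)/if i<2: im=manip.camera("wrist")[:,:,::-1]/' nxt.py
echo "cv2.imwrite('pics/n%03d.png'%round(l),im)" >> nxt.py
python3 nxt.py 7
```

```text
t 13.4 F [-2.1  1.2] Fn 2.25 Ft -0.88 l 12.0 of 331.2 b -1.29 db -0.09 pos-cmd [-0.32  0.05] z 88.0 gap 25.8 raw [2.2 2.4 2.1]
[0, -0.0015, 0.0004, 0, 0, 0, 0.01, 0, -0.0014, -0.0001, 0, 0, 0, 0.01, 0, -0.0014, -0.0002, 0, 0, 0, 0.01, 0, -0.0015, -0.0001, 0, 0, 0, 0.01, 0, -0.0014, -0.0002, 0, 0, 0, 0.01]
```

Call:
step_arm(commands=[0, 0, 0.0005, 0, 0, 0, 0.01, 0, -0.0014, -0.0001, 0, 0, 0, 0.01, 0, -0.0014, -0.0002, 0, 0, 0, 0.01, 0, -0.0014, -0.0001, 0, 0, 0, 0.01, 0, -0.0014, -0.0002, 0, 0, 0, 0.01])

```text
clock: 14.02
eef_pos: [504.4, 316.0, 88.0]
eef_rot: [2.973, 1.57, 2.975]
wrist_force: [-5.9, 2.3, -0.6]
finger_gap: 25.8
```

```bash
echo '{"c":[504.9,315.9],"b":-1.29,"l":12.0}' > st.json
python3 nxt.py 8
```

```text
t 14.12 F [-5.5  1.9] Fn 5.77 Ft -0.92 l 17.4 of 331.2 b -1.65 db -0.067 pos-cmd [-0.53 -0.02] z 88.0 gap 25.8 raw [6.2 6.  5.1]
[0, -0.0016, -0.0001, 0, 0, 0, 0.01, 0, -0.0016, -0.0002, 0, 0, 0, 0.01, 0, -0.0016, -0.0003, 0, 0, 0, 0.01, 0, -0.0016, -0.0002, 0, 0, 0, 0.01, 0, -0.0017, -0.0003, 0, 0, 0, 0.01]
```

Call:
step_arm(commands=[0, -0.0016, -0.0001, 0, 0, 0, 0.01, 0, -0.0016, -0.0002, 0, 0, 0, 0.01, 0, -0.0016, -0.0003, 0, 0, 0, 0.01, 0, -0.0016, -0.0002, 0, 0, 0, 0.01, 0, -0.0017, -0.0003, 0, 0, 0, 0.01])

```text
clock: 14.75
eef_pos: [503.0, 308.0, 87.9]
eef_rot: [2.946, 1.569, 2.947]
wrist_force: [-7.3, 3.4, 0.9]
finger_gap: 25.9
```

```bash
python3 nxt.py 8
```

```text
t 14.85 F [-7.6  2.8] Fn 8.03 Ft -0.95 l 25.5 of 331.2 b -1.89 db -0.03 pos-cmd [-0.88  0.14] z 87.9 gap 25.6 raw [7.9 8.  8.2]
[0, -0.0017, -0.0006, 0, 0, 0, 0.01, 0, -0.0016, -0.0004, 0, 0, 0, 0.01, 0, -0.0016, -0.0005, 0, 0, 0, 0.01, 0, -0.0016, -0.0005, 0, 0, 0, 0.01, 0, -0.0016, -0.0005, 0, 0, 0, 0.01]
```

Call:
step_arm(commands=[0, -0.0017, -0.0006, 0, 0, 0, 0.01, 0, -0.0016, -0.0004, 0, 0, 0, 0.01, 0, -0.0016, -0.0005, 0, 0, 0, 0.01, 0, -0.0016, -0.0005, 0, 0, 0, 0.01, 0, -0.0016, -0.0005, 0, 0, 0, 0.01])

```text
clock: 15.48
eef_pos: [500.4, 300.0, 87.9]
eef_rot: [2.822, 1.569, 2.823]
wrist_force: [-7.5, 4.2, 0.2]
finger_gap: 25.5
```

```bash
python3 nxt.py 8
```

```text
t 15.57 F [-7.3  3.9] Fn 8.19 Ft -0.89 l 33.5 of 331.2 b -1.9 db -0.001 pos-cmd [-0.92  0.27] z 87.9 gap 25.8 raw [8.5 8.6 7.4]
[0, -0.0015, -0.0009, 0, 0, 0, 0.01, 0, -0.0014, -0.0006, 0, 0, 0, 0.01, 0, -0.0015, -0.0007, 0, 0, 0, 0.01, 0, -0.0016, -0.0008, 0, 0, 0, 0.01, 0, -0.0013, -0.0007, 0, 0, 0, 0.01]
```

Call:
step_arm(commands=[0, -0.0015, -0.0009, 0, 0, 0, 0.01, 0, -0.0014, -0.0006, 0, 0, 0, 0.01, 0, -0.0015, -0.0007, 0, 0, 0, 0.01, 0, -0.0016, -0.0008, 0, 0, 0, 0.01, 0, -0.0013, -0.0007, 0, 0, 0, 0.01])

```text
clock: 16.2
eef_pos: [497.0, 292.7, 87.9]
eef_rot: [2.581, 1.57, 2.582]
wrist_force: [-5.0, 4.7, -1.5]
finger_gap: 25.6
```

```bash
python3 nxt.py 9
```

```text
t 16.3 F [-5.7  4.1] Fn 6.93 Ft -0.89 l 41.4 of 331.2 b -1.86 db 0.005 pos-cmd [-0.65  0.22] z 87.9 gap 25.9 raw [6.7 7.6 6.5]
[0, -0.0016, -0.001, 0, 0, 0, 0.01, 0, -0.0017, -0.0009, 0, 0, 0, 0.01, 0, -0.0015, -0.0008, 0, 0, 0, 0.01, 0, -0.0015, -0.0009, 0, 0, 0, 0.01, 0, -0.0015, -0.0009, 0, 0, 0, 0.01]
```

Call:
step_arm(commands=[0, -0.0016, -0.001, 0, 0, 0, 0.01, 0, -0.0017, -0.0009, 0, 0, 0, 0.01, 0, -0.0015, -0.0008, 0, 0, 0, 0.01, 0, -0.0015, -0.0009, 0, 0, 0, 0.01, 0, -0.0015, -0.0009, 0, 0, 0, 0.01])

```text
clock: 16.92
eef_pos: [492.7, 284.8, 87.9]
eef_rot: [2.341, 1.57, 2.342]
wrist_force: [-3.5, 3.9, -2.4]
finger_gap: 25.8
```

```bash
python3 nxt.py 9
```

```text
t 17.02 F [-4.1  3.5] Fn 5.25 Ft -1.02 l 50.3 of 331.2 b -1.95 db -0.01 pos-cmd [-0.45  0.11] z 87.9 gap 26.0 raw [5.  5.2 5.6]
[0, -0.0016, -0.0007, 0, 0, 0, 0.01, 0, -0.0016, -0.0009, 0, 0, 0, 0.01, 0, -0.0016, -0.0009, 0, 0, 0, 0.01, 0, -0.0014, -0.0007, 0, 0, 0, 0.01, 0, -0.0016, -0.0009, 0, 0, 0, 0.01]
```

Call:
step_arm(commands=[0, -0.0016, -0.0007, 0, 0, 0, 0.01, 0, -0.0016, -0.0009, 0, 0, 0, 0.01, 0, -0.0016, -0.0009, 0, 0, 0, 0.01, 0, -0.0014, -0.0007, 0, 0, 0, 0.01, 0, -0.0016, -0.0009, 0, 0, 0, 0.01])

```text
clock: 17.65
eef_pos: [488.4, 277.1, 87.9]
eef_rot: [2.55, 1.57, 2.551]
wrist_force: [-5.0, 3.8, -2.2]
finger_gap: 26.4
```

```bash
python3 nxt.py 9
```

```text
t 17.75 F [-5.4  3.5] Fn 6.43 Ft -0.51 l 59.2 of 331.2 b -2.01 db -0.007 pos-cmd [-0.61  0.2 ] z 87.9 gap 26.0 raw [6.2 6.4 6.7]
[0, -0.0016, -0.0009, 0, 0, 0, 0.01, 0, -0.0016, -0.0008, 0, 0, 0, 0.01, 0, -0.0017, -0.0008, 0, 0, 0, 0.01, 0, -0.0016, -0.0008, 0, 0, 0, 0.01, 0, -0.0016, -0.0008, 0, 0, 0, 0.01]
```

Call:
step_arm(commands=[0, -0.0016, -0.0009, 0, 0, 0, 0.01, 0, -0.0016, -0.0008, 0, 0, 0, 0.01, 0, -0.0017, -0.0008, 0, 0, 0, 0.01, 0, -0.0016, -0.0008, 0, 0, 0, 0.01, 0, -0.0016, -0.0008, 0, 0, 0, 0.01])

```text
clock: 18.38
eef_pos: [484.2, 269.1, 87.9]
eef_rot: [2.652, 1.569, 2.653]
wrist_force: [-6.9, 4.4, -1.7]
finger_gap: 25.8
```

```bash
python3 nxt.py 10
```

```text
t 18.48 F [-6.5  4.3] Fn 7.68 Ft -0.94 l 68.4 of 331.2 b -1.94 db 0.008 pos-cmd [-0.8   0.27] z 87.9 gap 25.6 raw [8.1 6.8 8.1]
[0, -0.0018, -0.0011, 0, 0, 0, 0.01, 0, -0.0016, -0.0008, 0, 0, 0, 0.01, 0, -0.0018, -0.0009, 0, 0, 0, 0.01, 0, -0.0019, -0.0009, 0, 0, 0, 0.01, 0, -0.0019, -0.0008, 0, 0, 0, 0.01]
```

Call:
step_arm(commands=[0, -0.0018, -0.0011, 0, 0, 0, 0.01, 0, -0.0016, -0.0008, 0, 0, 0, 0.01, 0, -0.0018, -0.0009, 0, 0, 0, 0.01, 0, -0.0019, -0.0009, 0, 0, 0, 0.01, 0, -0.0019, -0.0008, 0, 0, 0, 0.01])

```text
clock: 19.1
eef_pos: [479.6, 259.9, 87.9]
eef_rot: [2.803, 1.569, 2.804]
wrist_force: [-6.9, 5.4, -0.7]
finger_gap: 25.7
```

```bash
python3 nxt.py 10
```

```text
t 19.2 F [-6.7  4.7] Fn 8.07 Ft -1.4 l 78.5 of 331.2 b -1.75 db 0.019 pos-cmd [-0.86  0.14] z 87.8 gap 25.5 raw [8.5 7.8 7.9]
[0, -0.0018, -0.0011, 0, 0, 0, 0.01, 0, -0.0016, -0.0007, 0, 0, 0, 0.01, 0, -0.002, -0.0009, 0, 0, 0, 0.01, 0, -0.0017, -0.0008, 0, 0, 0, 0.01, 0, -0.0018, -0.0007, 0, 0, 0, 0.01]
```

Call:
step_arm(commands=[0, -0.0018, -0.0011, 0, 0, 0, 0.01, 0, -0.0016, -0.0008, 0, 0, 0, 0.01, 0, -0.002, -0.0009, 0, 0, 0, 0.01, 0, -0.0017, -0.0008, 0, 0, 0, 0.01, 0, -0.0018, -0.0006, 0, 0, 0, 0.01])

```text
clock: 19.82
eef_pos: [475.8, 250.7, 87.8]
eef_rot: [3.046, 1.57, 3.047]
wrist_force: [-4.5, 2.3, -2.4]
finger_gap: 25.9
```

```bash
python3 nxt.py 8
```

```text
t 19.93 F [-4.5  2.1] Fn 4.94 Ft -0.35 l 88.5 of 331.2 b -1.84 db -0.009 pos-cmd [-0.45 -0.17] z 87.8 gap 25.5 raw [5.  4.8 5. ]
[0, -0.0016, -0.0004, 0, 0, 0, 0.01, 0, -0.0013, -0.0004, 0, 0, 0, 0.01, 0, -0.0016, -0.0006, 0, 0, 0, 0.01, 0, -0.0013, -0.0004, 0, 0, 0, 0.01, 0, -0.0017, -0.0004, 0, 0, 0, 0.01]
```

Call:
step_arm(commands=[0, -0.0016, -0.0004, 0, 0, 0, 0.01, 0, -0.0013, -0.0004, 0, 0, 0, 0.01, 0, -0.0016, -0.0006, 0, 0, 0, 0.01, 0, -0.0013, -0.0004, 0, 0, 0, 0.01, 0, -0.0017, -0.0004, 0, 0, 0, 0.01])

```text
clock: 20.55
eef_pos: [473.7, 243.1, 87.9]
eef_rot: [-2.873, 1.57, -2.871]
wrist_force: [-5.1, 1.5, -2.9]
finger_gap: 25.6
```

```bash
python3 nxt.py 8
```

```text
t 20.65 F [-5.   1.5] Fn 5.23 Ft -0.18 l 96.6 of 331.2 b -2.07 db -0.029 pos-cmd [-0.34 -0.29] z 87.9 gap 26.0 raw [5.4 5.  5.4]
[0, -0.0015, -0.0002, 0, 0, 0, 0.01, 0, -0.0014, -0.0003, 0, 0, 0, 0.01, 0, -0.0018, -0.0003, 0, 0, 0, 0.01, 0, -0.0015, -0.0002, 0, 0, 0, 0.01, 0, -0.0011, -0.0001, 0, 0, 0, 0.01]
```

Call:
step_arm(commands=[0, -0.0015, -0.0002, 0, 0, 0, 0.01, 0, -0.0014, -0.0003, 0, 0, 0, 0.01, 0, -0.0018, -0.0002, 0, 0, 0, 0.01, 0, -0.0015, -0.0001, 0, 0, 0, 0.01, 0, -0.0011, 0, 0, 0, 0, 0.01])

```text
clock: 21.28
eef_pos: [472.7, 235.8, 87.8]
eef_rot: [-2.887, 1.57, -2.886]
wrist_force: [-6.3, 2.1, -2.7]
finger_gap: 25.5
```

```bash
python3 - <<'E'
import json
s=json.load(open('st.json'));s['c'][0]+=0.3;json.dump(s,open('st.json','w'))
E
python3 nxt.py 8
```

```text
t 21.38 F [-6.5  1.4] Fn 6.62 Ft -0.63 l 104.4 of 331.2 b -2.5 db -0.055 pos-cmd [-0.54 -0.27] z 87.8 gap 25.9 raw [6.5 6.9 6.4]
[0, -0.0016, -0.0001, 0, 0, 0, 0.01, 0, -0.0015, -0.0, 0, 0, 0, 0.01, 0, -0.0012, 0.0, 0, 0, 0, 0.01, 0, -0.0015, 0.0001, 0, 0, 0, 0.01, 0, -0.0016, 0.0001, 0, 0, 0, 0.01]
```

Call:
step_arm(commands=[0, -0.0016, -0.0001, 0, 0, 0, 0.01, 0, -0.0015, 0, 0, 0, 0, 0.01, 0, -0.0012, 0, 0, 0, 0, 0.01, 0, -0.0015, 0.0001, 0, 0, 0, 0.01, 0, -0.0016, 0.0001, 0, 0, 0, 0.01])

```text
clock: 22.0
eef_pos: [472.7, 228.3, 87.8]
eef_rot: [-2.779, 1.569, -2.778]
wrist_force: [-7.0, 0.0, -1.7]
finger_gap: 25.5
```

```bash
python3 nxt.py 7
```

```text
t 22.1 F [-6.8  0.5] Fn 6.72 Ft -0.89 l 112.4 of 331.2 b -2.78 db -0.035 pos-cmd [-0.63 -0.4 ] z 87.8 gap 25.7 raw [7.  6.2 7. ]
[0, -0.0011, 0.0001, 0, 0, 0, 0.01, 0, -0.0015, 0.0002, 0, 0, 0, 0.01, 0, -0.0011, 0.0002, 0, 0, 0, 0.01, 0, -0.0014, 0.0002, 0, 0, 0, 0.01, 0, -0.0011, 0.0003, 0, 0, 0, 0.01]
```

Call:
step_arm(commands=[0, -0.0011, 0.0001, 0, 0, 0, 0.01, 0, -0.0015, 0.0002, 0, 0, 0, 0.01, 0, -0.0011, 0.0002, 0, 0, 0, 0.01, 0, -0.0014, 0.0002, 0, 0, 0, 0.01, 0, -0.0011, 0.0003, 0, 0, 0, 0.01])

```text
clock: 22.72
eef_pos: [473.5, 221.9, 87.8]
eef_rot: [-2.705, 1.568, -2.704]
wrist_force: [-7.8, -0.0, 0.4]
finger_gap: 25.4
```

```bash
python3 nxt.py 8
```

```text
t 22.82 F [-8.  -0.4] Fn 7.87 Ft -1.19 l 119.2 of 331.2 b -2.79 db -0.002 pos-cmd [-0.82 -0.58] z 87.8 gap 25.8 raw [7.6 7.6 8.4]
[0, -0.0014, 0.0001, 0, 0, 0, 0.01, 0, -0.0014, 0.0004, 0, 0, 0, 0.01, 0, -0.0014, 0.0004, 0, 0, 0, 0.01, 0, -0.0017, 0.0005, 0, 0, 0, 0.01, 0, -0.0013, 0.0005, 0, 0, 0, 0.01]
```

Call:
step_arm(commands=[0, -0.0014, 0.0001, 0, 0, 0, 0.01, 0, -0.0014, 0.0004, 0, 0, 0, 0.01, 0, -0.0014, 0.0004, 0, 0, 0, 0.01, 0, -0.0017, 0.0005, 0, 0, 0, 0.01, 0, -0.0013, 0.0005, 0, 0, 0, 0.01])

```text
clock: 23.45
eef_pos: [475.3, 214.5, 87.8]
eef_rot: [-2.661, 1.568, -2.659]
wrist_force: [-9.3, -1.0, 0.5]
finger_gap: 25.8
```

```bash
python3 nxt.py 8
```

```text
t 23.55 F [-8.7 -1.8] Fn 8.8 Ft -1.21 l 127.2 of 331.2 b -2.53 db 0.033 pos-cmd [-0.91 -0.72] z 87.8 gap 25.8 raw [9.1 8.4 8.9]
[0, -0.0014, 0.0002, 0, 0, 0, 0.01, 0, -0.0016, 0.0006, 0, 0, 0, 0.01, 0, -0.0013, 0.0005, 0, 0, 0, 0.01, 0, -0.0016, 0.0007, 0, 0, 0, 0.01, 0, -0.0012, 0.0005, 0, 0, 0, 0.01]
```

Call:
step_arm(commands=[0, -0.0014, 0.0002, 0, 0, 0, 0.01, 0, -0.0016, 0.0006, 0, 0, 0, 0.01, 0, -0.0013, 0.0005, 0, 0, 0, 0.01, 0, -0.0016, 0.0007, 0, 0, 0, 0.01, 0, -0.0012, 0.0005, 0, 0, 0, 0.01])

```text
clock: 24.18
eef_pos: [478.0, 207.4, 87.8]
eef_rot: [-2.533, 1.568, -2.532]
wrist_force: [-8.2, -2.9, -0.6]
finger_gap: 25.9
```

```bash
python3 nxt.py 8
```

```text
t 24.27 F [-7.8 -2.9] Fn 8.29 Ft -0.9 l 135.1 of 331.2 b -2.08 db 0.056 pos-cmd [-0.67 -0.79] z 87.8 gap 26.0 raw [8.6 7.7 8.6]
[0, -0.0017, 0.0005, 0, 0, 0, 0.01, 0, -0.0012, 0.0006, 0, 0, 0, 0.01, 0, -0.0015, 0.0008, 0, 0, 0, 0.01, 0, -0.0012, 0.0006, 0, 0, 0, 0.01, 0, -0.0015, 0.0008, 0, 0, 0, 0.01]
```

Call:
step_arm(commands=[0, -0.0017, 0.0005, 0, 0, 0, 0.01, 0, -0.0012, 0.0006, 0, 0, 0, 0.01, 0, -0.0015, 0.0008, 0, 0, 0, 0.01, 0, -0.0012, 0.0006, 0, 0, 0, 0.01, 0, -0.0015, 0.0008, 0, 0, 0, 0.01])

```text
clock: 24.9
eef_pos: [481.7, 200.3, 87.8]
eef_rot: [-2.257, 1.569, -2.255]
wrist_force: [-3.8, -1.3, -2.5]
finger_gap: 25.8
```

```bash
python3 nxt.py 9
```

```text
t 25.0 F [-4.5 -1.8] Fn 4.77 Ft -0.82 l 143.2 of 331.2 b -1.97 db 0.014 pos-cmd [-0.29 -0.79] z 87.8 gap 25.8 raw [3.9 5.2 5.2]
[0, -0.0014, 0.0011, 0, 0, 0, 0.01, 0, -0.0014, 0.0009, 0, 0, 0, 0.01, 0, -0.0014, 0.0009, 0, 0, 0, 0.01, 0, -0.0015, 0.001, 0, 0, 0, 0.01, 0, -0.0014, 0.001, 0, 0, 0, 0.01]
```

Call:
step_arm(commands=[0, -0.0014, 0.0011, 0, 0, 0, 0.01, 0, -0.0014, 0.0009, 0, 0, 0, 0.01, 0, -0.0014, 0.0009, 0, 0, 0, 0.01, 0, -0.0015, 0.001, 0, 0, 0, 0.01, 0, -0.0014, 0.001, 0, 0, 0, 0.01])

```text
clock: 25.62
eef_pos: [486.6, 193.1, 87.8]
eef_rot: [-2.245, 1.569, -2.244]
wrist_force: [-5.0, -2.0, -1.9]
finger_gap: 25.9
```

```bash
python3 nxt.py 9
```

```text
t 25.73 F [-5.  -2.6] Fn 5.57 Ft -0.85 l 152.0 of 331.2 b -1.98 db -0.001 pos-cmd [-0.29 -0.91] z 87.8 gap 25.6 raw [5.2 5.8 5.7]
[0, -0.0013, 0.0011, 0, 0, 0, 0.01, 0, -0.0014, 0.0011, 0, 0, 0, 0.01, 0, -0.0014, 0.0011, 0, 0, 0, 0.01, 0, -0.0014, 0.0011, 0, 0, 0, 0.01, 0, -0.0013, 0.0011, 0, 0, 0, 0.01]
```

Call:
step_arm(commands=[0, -0.0013, 0.0011, 0, 0, 0, 0.01, 0, -0.0014, 0.0011, 0, 0, 0, 0.01, 0, -0.0014, 0.0011, 0, 0, 0, 0.01, 0, -0.0014, 0.0011, 0, 0, 0, 0.01, 0, -0.0013, 0.0011, 0, 0, 0, 0.01])

```text
clock: 26.35
eef_pos: [492.0, 186.2, 87.8]
eef_rot: [-2.237, 1.569, -2.235]
wrist_force: [-5.6, -2.8, -1.8]
finger_gap: 26.1
```

```bash
python3 nxt.py 10
```

```text
t 26.45 F [-5.3 -3.7] Fn 6.41 Ft -0.58 l 161.0 of 331.2 b -1.99 db -0.002 pos-cmd [-0.31 -0.99] z 87.8 gap 26.0 raw [6.1 6.2 6.9]
[0, -0.0014, 0.0012, 0, 0, 0, 0.01, 0, -0.0016, 0.0014, 0, 0, 0, 0.01, 0, -0.0014, 0.0013, 0, 0, 0, 0.01, 0, -0.0015, 0.0014, 0, 0, 0, 0.01, 0, -0.0014, 0.0013, 0, 0, 0, 0.01]
```

Call:
step_arm(commands=[0, -0.0014, 0.0012, 0, 0, 0, 0.01, 0, -0.0016, 0.0014, 0, 0, 0, 0.01, 0, -0.0014, 0.0013, 0, 0, 0, 0.01, 0, -0.0015, 0.0014, 0, 0, 0, 0.01, 0, -0.0014, 0.0013, 0, 0, 0, 0.01])

```text
clock: 27.08
eef_pos: [498.7, 178.9, 87.8]
eef_rot: [-2.212, 1.569, -2.21]
wrist_force: [-5.7, -2.2, -1.2]
finger_gap: 25.9
```

```bash
python3 nxt.py 10
```

```text
t 27.18 F [-5.1 -2.9] Fn 5.74 Ft -1.43 l 170.9 of 331.2 b -2.09 db -0.01 pos-cmd [-0.25 -1.01] z 87.8 gap 26.2 raw [5.6 6.2 5.4]
[0, -0.0014, 0.0015, 0, 0, 0, 0.01, 0, -0.0013, 0.0013, 0, 0, 0, 0.01, 0, -0.0015, 0.0015, 0, 0, 0, 0.01, 0, -0.0012, 0.0012, 0, 0, 0, 0.01, 0, -0.0015, 0.0015, 0, 0, 0, 0.01]
```

Call:
step_arm(commands=[0, -0.0014, 0.0015, 0, 0, 0, 0.01, 0, -0.0013, 0.0013, 0, 0, 0, 0.01, 0, -0.0015, 0.0015, 0, 0, 0, 0.01, 0, -0.0012, 0.0012, 0, 0, 0, 0.01, 0, -0.0015, 0.0015, 0, 0, 0, 0.01])

```text
clock: 27.8
eef_pos: [505.6, 171.9, 87.8]
eef_rot: [-2.252, 1.568, -2.251]
wrist_force: [-6.7, -4.4, -0.1]
finger_gap: 25.5
```

```bash
python3 nxt.py 10
```

```text
t 27.9 F [-6.2 -4.4] Fn 7.53 Ft -1.28 l 180.8 of 331.2 b -2.01 db 0.008 pos-cmd [-0.34 -1.13] z 87.8 gap 25.9 raw [7.8 7.7 7.1]
[0, -0.0015, 0.0014, 0, 0, 0, 0.01, 0, -0.0015, 0.0014, 0, 0, 0, 0.01, 0, -0.0014, 0.0014, 0, 0, 0, 0.01, 0, -0.0014, 0.0014, 0, 0, 0, 0.01, 0, -0.0014, 0.0013, 0, 0, 0, 0.01]
```

Call:
step_arm(commands=[0, -0.0015, 0.0014, 0, 0, 0, 0.01, 0, -0.0015, 0.0014, 0, 0, 0, 0.01, 0, -0.0014, 0.0014, 0, 0, 0, 0.01, 0, -0.0014, 0.0014, 0, 0, 0, 0.01, 0, -0.0014, 0.0013, 0, 0, 0, 0.01])

```text
clock: 28.52
eef_pos: [512.6, 164.7, 87.8]
eef_rot: [-2.209, 1.569, -2.208]
wrist_force: [-5.4, -3.5, -1.5]
finger_gap: 25.7
```

```bash
python3 nxt.py 9
```

```text
t 28.62 F [-5.2 -3.8] Fn 6.4 Ft -0.88 l 190.8 of 331.2 b -1.96 db 0.005 pos-cmd [-0.25 -1.09] z 87.8 gap 25.5 raw [6.3 6.6 6.3]
[0, -0.0014, 0.0013, 0, 0, 0, 0.01, 0, -0.0013, 0.0013, 0, 0, 0, 0.01, 0, -0.0013, 0.0012, 0, 0, 0, 0.01, 0, -0.0014, 0.0012, 0, 0, 0, 0.01, 0, -0.0013, 0.0011, 0, 0, 0, 0.01]
```

Call:
step_arm(commands=[0, -0.0014, 0.0013, 0, 0, 0, 0.01, 0, -0.0013, 0.0013, 0, 0, 0, 0.01, 0, -0.0013, 0.0012, 0, 0, 0, 0.01, 0, -0.0014, 0.0012, 0, 0, 0, 0.01, 0, -0.0013, 0.0011, 0, 0, 0, 0.01])

```text
clock: 29.25
eef_pos: [518.8, 158.1, 87.9]
eef_rot: [-2.157, 1.569, -2.156]
wrist_force: [-5.0, -2.7, -2.3]
finger_gap: 25.7
```

```bash
python3 - <<'E'
import json
s=json.load(open('st.json'));s['c'][0]+=0.4;s['c'][1]-=0.7;s['b']+=0.2;json.dump(s,open('st.json','w'))
E
python3 nxt.py 7
```

```text
t 29.35 F [-4.9 -3.3] Fn 5.88 Ft -0.65 l 200.5 of 331.2 b -1.79 db -0.003 pos-cmd [-0.6  -0.28] z 87.8 gap 26.0 raw [5.5 6.5 5.6]
[0, -0.0011, 0.001, 0, 0, 0, 0.01, 0, -0.0011, 0.0009, 0, 0, 0, 0.01, 0, -0.001, 0.0009, 0, 0, 0, 0.01, 0, -0.0013, 0.001, 0, 0, 0, 0.01, 0, -0.0011, 0.0008, 0, 0, 0, 0.01]
```

Call:
step_arm(commands=[0, -0.0011, 0.001, 0, 0, 0, 0.01, 0, -0.0011, 0.0009, 0, 0, 0, 0.01, 0, -0.001, 0.0009, 0, 0, 0, 0.01, 0, -0.0013, 0.001, 0, 0, 0, 0.01, 0, -0.0011, 0.0008, 0, 0, 0, 0.01])

```text
clock: 29.98
eef_pos: [523.4, 152.6, 87.9]
eef_rot: [-2.125, 1.569, -2.124]
wrist_force: [-4.6, -2.4, -2.3]
finger_gap: 26.0
```

```bash
python3 nxt.py 6
```

```text
t 30.07 F [-4.7 -2.9] Fn 5.51 Ft -0.57 l 207.6 of 331.2 b -1.88 db -0.013 pos-cmd [-0.54 -0.17] z 87.9 gap 25.5 raw [5.2 5.6 5.8]
[0, -0.001, 0.0009, 0, 0, 0, 0.01, 0, -0.0008, 0.0006, 0, 0, 0, 0.01, 0, -0.001, 0.0008, 0, 0, 0, 0.01, 0, -0.0011, 0.0007, 0, 0, 0, 0.01, 0, -0.001, 0.0007, 0, 0, 0, 0.01]
```

Call:
step_arm(commands=[0, -0.001, 0.0009, 0, 0, 0, 0.01, 0, -0.0008, 0.0006, 0, 0, 0, 0.01, 0, -0.001, 0.0008, 0, 0, 0, 0.01, 0, -0.0011, 0.0007, 0, 0, 0, 0.01, 0, -0.001, 0.0007, 0, 0, 0, 0.01])

```text
clock: 30.7
eef_pos: [527.0, 147.7, 87.9]
eef_rot: [-2.214, 1.569, -2.213]
wrist_force: [-4.7, -1.9, -1.7]
finger_gap: 25.7
```

```bash
python3 nxt.py 6
```

```text
t 30.8 F [-5.  -2.7] Fn 5.62 Ft -0.5 l 213.5 of 331.2 b -2.06 db -0.031 pos-cmd [-0.64 -0.14] z 87.8 gap 25.7 raw [5.  6.2 5.7]
[0, -0.0009, 0.0007, 0, 0, 0, 0.01, 0, -0.001, 0.0007, 0, 0, 0, 0.01, 0, -0.0012, 0.0007, 0, 0, 0, 0.01, 0, -0.0011, 0.0007, 0, 0, 0, 0.01, 0, -0.001, 0.0006, 0, 0, 0, 0.01]
```

Call:
step_arm(commands=[0, -0.0009, 0.0007, 0, 0, 0, 0.01, 0, -0.001, 0.0007, 0, 0, 0, 0.01, 0, -0.0012, 0.0007, 0, 0, 0, 0.01, 0, -0.0011, 0.0007, 0, 0, 0, 0.01, 0, -0.001, 0.0006, 0, 0, 0, 0.01])

```text
clock: 31.42
eef_pos: [530.2, 142.5, 87.8]
eef_rot: [-2.423, 1.568, -2.422]
wrist_force: [-6.3, -2.3, -1.4]
finger_gap: 25.6
```

```bash
python3 nxt.py 8
```

```text
t 31.52 F [-6.7 -2.6] Fn 7.12 Ft -0.82 l 219.4 of 331.2 b -2.16 db -0.017 pos-cmd [-0.87 -0.15] z 87.8 gap 26.3 raw [6.6 8.  6.7]
[0, -0.0015, 0.0007, 0, 0, 0, 0.01, 0, -0.0016, 0.0008, 0, 0, 0, 0.01, 0, -0.0016, 0.0006, 0, 0, 0, 0.01, 0, -0.0017, 0.0006, 0, 0, 0, 0.01, 0, -0.0017, 0.0005, 0, 0, 0, 0.01]
```

Call:
step_arm(commands=[0, -0.0015, 0.0007, 0, 0, 0, 0.01, 0, -0.0016, 0.0008, 0, 0, 0, 0.01, 0, -0.0016, 0.0006, 0, 0, 0, 0.01, 0, -0.0017, 0.0006, 0, 0, 0, 0.01, 0, -0.0017, 0.0005, 0, 0, 0, 0.01])

```text
clock: 32.15
eef_pos: [533.0, 134.6, 87.7]
eef_rot: [-2.749, 1.568, -2.748]
wrist_force: [-9.4, -1.1, 0.3]
finger_gap: 25.6
```

```bash
python3 nxt.py 7
```

```text
t 32.25 F [-9.3 -1.1] Fn 9.33 Ft -1.13 l 227.5 of 331.2 b -1.9 db 0.032 pos-cmd [-1.23  0.05] z 87.8 gap 25.7 raw [9.4 9.5 9. ]
[0, -0.0016, -0.0001, 0, 0, 0, 0.01, 0, -0.0016, 0.0002, 0, 0, 0, 0.01, 0, -0.0017, 0.0001, 0, 0, 0, 0.01, 0, -0.0016, -0.0, 0, 0, 0, 0.01, 0, -0.0014, -0.0002, 0, 0, 0, 0.01]
```

Call:
step_arm(commands=[0, -0.0013, -0.0003, 0, 0, 0, 0.01, 0, -0.0015, 0.0002, 0, 0, 0, 0.01, 0, -0.0015, 0.0001, 0, 0, 0, 0.01, 0, -0.0014, -0.0001, 0, 0, 0, 0.01, 0, -0.0012, -0.0002, 0, 0, 0, 0.01])

```text
clock: 32.88
eef_pos: [533.2, 128.0, 87.8]
eef_rot: [-2.73, 1.569, -2.729]
wrist_force: [-5.0, 1.7, -3.6]
finger_gap: 25.6
```

```bash
python3 - <<'E'
import json
s=json.load(open('st.json'));s['c'][0]-=0.3;s['c'][1]+=1.0;json.dump(s,open('st.json','w'))
E
python3 nxt.py 7
```

```text
t 32.98 F [-5.2  1.2] Fn 5.29 Ft -0.95 l 233.6 of 331.2 b -1.48 db 0.068 pos-cmd [-0.75  0.36] z 87.8 gap 26.2 raw [5.1 5.2 5.6]
[0, -0.0015, -0.0, 0, 0, 0, 0.01, 0, -0.0016, -0.0003, 0, 0, 0, 0.01, 0, -0.0014, -0.0003, 0, 0, 0, 0.01, 0, -0.0015, -0.0004, 0, 0, 0, 0.01, 0, -0.0013, -0.0004, 0, 0, 0, 0.01]
```

Call:
step_arm(commands=[0, -0.0015, 0, 0, 0, 0, 0.01, 0, -0.0016, -0.0003, 0, 0, 0, 0.01, 0, -0.0014, -0.0003, 0, 0, 0, 0.01, 0, -0.0015, -0.0004, 0, 0, 0, 0.01, 0, -0.0013, -0.0004, 0, 0, 0, 0.01])

```text
clock: 33.6
eef_pos: [532.1, 120.9, 87.9]
eef_rot: [-2.86, 1.57, -2.859]
wrist_force: [-3.5, 1.9, -3.8]
finger_gap: 25.7
```

```bash
python3 nxt.py 7
```

```text
t 33.7 F [-4.  2.] Fn 4.36 Ft -0.94 l 240.5 of 331.2 b -1.37 db 0.016 pos-cmd [-0.5   0.53] z 87.9 gap 25.5 raw [3.8 4.3 4.9]
[0, -0.0014, -0.0001, 0, 0, 0, 0.01, 0, -0.0014, -0.0004, 0, 0, 0, 0.01, 0, -0.0013, -0.0005, 0, 0, 0, 0.01, 0, -0.0015, -0.0005, 0, 0, 0, 0.01, 0, -0.0014, -0.0005, 0, 0, 0, 0.01]
```

Call:
step_arm(commands=[0, -0.0014, -0.0001, 0, 0, 0, 0.01, 0, -0.0014, -0.0004, 0, 0, 0, 0.01, 0, -0.0013, -0.0005, 0, 0, 0, 0.01, 0, -0.0015, -0.0005, 0, 0, 0, 0.01, 0, -0.0014, -0.0005, 0, 0, 0, 0.01])

```text
clock: 34.33
eef_pos: [530.2, 114.1, 87.9]
eef_rot: [2.918, 1.57, 2.919]
wrist_force: [-3.9, 3.2, -4.9]
finger_gap: 26.0
```

```bash
python3 nxt.py 9
```

```text
t 34.42 F [-4.1  2.5] Fn 4.74 Ft -1.02 l 247.6 of 331.2 b -1.47 db -0.015 pos-cmd [-0.46  0.68] z 87.9 gap 25.6 raw [4.8 5.1 4.3]
[0, -0.0016, -0.0003, 0, 0, 0, 0.01, 0, -0.0019, -0.0007, 0, 0, 0, 0.01, 0, -0.0017, -0.0006, 0, 0, 0, 0.01, 0, -0.0015, -0.0006, 0, 0, 0, 0.01, 0, -0.0018, -0.0006, 0, 0, 0, 0.01]
```

Call:
step_arm(commands=[0, -0.0016, -0.0003, 0, 0, 0, 0.01, 0, -0.0019, -0.0007, 0, 0, 0, 0.01, 0, -0.0017, -0.0006, 0, 0, 0, 0.01, 0, -0.0015, -0.0006, 0, 0, 0, 0.01, 0, -0.0018, -0.0006, 0, 0, 0, 0.01])

```text
clock: 35.05
eef_pos: [527.3, 105.6, 87.9]
eef_rot: [2.854, 1.57, 2.856]
wrist_force: [-5.3, 3.8, -3.5]
finger_gap: 25.9
```

```bash
python3 nxt.py 9
```

```text
t 35.15 F [-5.  3.] Fn 5.72 Ft -1.0 l 256.6 of 331.2 b -1.7 db -0.025 pos-cmd [-0.58  0.74] z 87.9 gap 25.4 raw [6.3 5.6 5.3]
[0, -0.0016, -0.0005, 0, 0, 0, 0.01, 0, -0.0019, -0.0006, 0, 0, 0, 0.01, 0, -0.0016, -0.0006, 0, 0, 0, 0.01, 0, -0.0017, -0.0006, 0, 0, 0, 0.01, 0, -0.0016, -0.0005, 0, 0, 0, 0.01]
```

Call:
step_arm(commands=[0, -0.0016, -0.0005, 0, 0, 0, 0.01, 0, -0.0019, -0.0006, 0, 0, 0, 0.01, 0, -0.0016, -0.0006, 0, 0, 0, 0.01, 0, -0.0017, -0.0006, 0, 0, 0, 0.01, 0, -0.0016, -0.0005, 0, 0, 0, 0.01])

```text
clock: 35.78
eef_pos: [524.3, 97.3, 87.9]
eef_rot: [2.897, 1.57, 2.898]
wrist_force: [-7.5, 4.8, -3.1]
finger_gap: 25.8
```

```bash
python3 nxt.py 10
```

```text
t 35.88 F [-7.  4.] Fn 7.91 Ft -1.48 l 265.5 of 331.2 b -1.7 db 0.0 pos-cmd [-0.75  0.82] z 87.9 gap 25.7 raw [8.6 7.6 7.5]
[0, -0.0019, -0.0008, 0, 0, 0, 0.01, 0, -0.0019, -0.0007, 0, 0, 0, 0.01, 0, -0.0019, -0.0006, 0, 0, 0, 0.01, 0, -0.0017, -0.0005, 0, 0, 0, 0.01, 0, -0.0019, -0.0006, 0, 0, 0, 0.01]
```

Call:
step_arm(commands=[0, -0.0019, -0.0008, 0, 0, 0, 0.01, 0, -0.0019, -0.0007, 0, 0, 0, 0.01, 0, -0.0019, -0.0006, 0, 0, 0, 0.01, 0, -0.0017, -0.0005, 0, 0, 0, 0.01, 0, -0.0019, -0.0006, 0, 0, 0, 0.01])

```text
clock: 36.5
eef_pos: [521.1, 87.9, 88.0]
eef_rot: [2.969, 1.57, 2.97]
wrist_force: [-6.4, 3.2, -2.7]
finger_gap: 25.5
```

```bash
python3 nxt.py 10
```

```text
t 36.6 F [-6.8  2.9] Fn 7.32 Ft -0.94 l 275.5 of 331.2 b -1.55 db 0.014 pos-cmd [-0.72  0.72] z 87.9 gap 25.5 raw [7.  7.2 7.7]
[0, -0.0019, -0.0007, 0, 0, 0, 0.01, 0, -0.002, -0.0005, 0, 0, 0, 0.01, 0, -0.0019, -0.0006, 0, 0, 0, 0.01, 0, -0.0017, -0.0004, 0, 0, 0, 0.01, 0, -0.0019, -0.0005, 0, 0, 0, 0.01]
```

Call:
step_arm(commands=[0, -0.0019, -0.0007, 0, 0, 0, 0.01, 0, -0.002, -0.0005, 0, 0, 0, 0.01, 0, -0.0019, -0.0006, 0, 0, 0, 0.01, 0, -0.0017, -0.0004, 0, 0, 0, 0.01, 0, -0.0019, -0.0005, 0, 0, 0, 0.01])

```text
clock: 37.22
eef_pos: [518.4, 78.5, 88.0]
eef_rot: [3.118, 1.57, 3.119]
wrist_force: [-6.0, 3.0, -3.0]
finger_gap: 25.9
```

```bash
python3 nxt.py 10
```

```text
t 37.33 F [-6.6  2.4] Fn 6.92 Ft -0.84 l 285.4 of 331.2 b -1.37 db 0.019 pos-cmd [-0.69  0.64] z 88.0 gap 25.5 raw [6.6 7.3 6.9]
[0, -0.002, -0.0005, 0, 0, 0, 0.01, 0, -0.0019, -0.0005, 0, 0, 0, 0.01, 0, -0.0017, -0.0003, 0, 0, 0, 0.01, 0, -0.002, -0.0004, 0, 0, 0, 0.01, 0, -0.0021, -0.0004, 0, 0, 0, 0.01]
```

Call:
step_arm(commands=[0, -0.002, -0.0005, 0, 0, 0, 0.01, 0, -0.0019, -0.0005, 0, 0, 0, 0.01, 0, -0.0017, -0.0003, 0, 0, 0, 0.01, 0, -0.002, -0.0004, 0, 0, 0, 0.01, 0, -0.0021, -0.0004, 0, 0, 0, 0.01])

```text
clock: 37.95
eef_pos: [516.4, 68.6, 88.0]
eef_rot: [-2.922, 1.57, -2.921]
wrist_force: [-5.6, 1.5, -3.6]
finger_gap: 26.1
```

```bash
python3 nxt.py 10
```

```text
t 38.05 F [-5.5  1.9] Fn 5.69 Ft -1.04 l 295.4 of 331.2 b -1.31 db 0.005 pos-cmd [-0.55  0.49] z 88.0 gap 25.7 raw [5.7 5.1 6.3]
[0, -0.002, -0.0002, 0, 0, 0, 0.01, 0, -0.0018, -0.0002, 0, 0, 0, 0.01, 0, -0.002, -0.0003, 0, 0, 0, 0.01, 0, -0.0021, -0.0002, 0, 0, 0, 0.01, 0, -0.0018, -0.0001, 0, 0, 0, 0.01]
```

Call:
step_arm(commands=[0, -0.002, -0.0002, 0, 0, 0, 0.01, 0, -0.0018, -0.0002, 0, 0, 0, 0.01, 0, -0.002, -0.0003, 0, 0, 0, 0.01, 0, -0.0021, -0.0002, 0, 0, 0, 0.01, 0, -0.0018, -0.0001, 0, 0, 0, 0.01])

```text
clock: 38.67
eef_pos: [515.5, 58.8, 88.0]
eef_rot: [-2.751, 1.57, -2.75]
wrist_force: [-5.6, 1.5, -2.6]
finger_gap: 26.0
```

```bash
python3 nxt.py 10
```

```text
t 38.77 F [-5.8  0.8] Fn 5.87 Ft -0.47 l 305.4 of 331.2 b -1.37 db -0.005 pos-cmd [-0.53  0.42] z 88.0 gap 25.9 raw [5.7 6.3 5.6]
[0, -0.0018, -0.0, 0, 0, 0, 0.01, 0, -0.0021, -0.0001, 0, 0, 0, 0.01, 0, -0.0018, 0.0, 0, 0, 0, 0.01, 0, -0.0021, 0.0, 0, 0, 0, 0.01, 0, -0.002, 0.0001, 0, 0, 0, 0.01]
```

Call:
step_arm(commands=[0, -0.0018, 0, 0, 0, 0, 0.01, 0, -0.0021, -0.0001, 0, 0, 0, 0.01, 0, -0.0018, 0, 0, 0, 0, 0.01, 0, -0.0021, 0, 0, 0, 0, 0.01, 0, -0.002, 0.0001, 0, 0, 0, 0.01])

```text
clock: 39.4
eef_pos: [515.3, 49.0, 88.0]
eef_rot: [-2.828, 1.569, -2.827]
wrist_force: [-7.8, 2.0, -1.7]
finger_gap: 25.7
```

```bash
python3 nxt.py 8
```

```text
t 39.5 F [-6.9  0.9] Fn 6.83 Ft -1.15 l 315.4 of 331.2 b -1.37 db 0.0 pos-cmd [-0.71  0.37] z 88.0 gap 25.5 raw [7.7 6.9 5.8]
[0, -0.0017, 0.0, 0, 0, 0, 0.01, 0, -0.0014, 0.0001, 0, 0, 0, 0.01, 0, -0.0017, 0.0001, 0, 0, 0, 0.01, 0, -0.0016, 0.0001, 0, 0, 0, 0.01, 0, -0.0016, 0.0001, 0, 0, 0, 0.01]
```

Call:
step_arm(commands=[0, -0.0017, 0, 0, 0, 0, 0.01, 0, -0.0014, 0.0001, 0, 0, 0, 0.01, 0, -0.0017, 0.0001, 0, 0, 0, 0.01, 0, -0.0016, 0.0001, 0, 0, 0, 0.01, 0, -0.0016, 0.0001, 0, 0, 0, 0.01])

```text
clock: 40.12
eef_pos: [515.6, 40.9, 88.0]
eef_rot: [-2.864, 1.569, -2.863]
wrist_force: [-9.0, 1.0, -1.1]
finger_gap: 25.6
```

```bash
python3 nxt.py 7
cat > fit.py <<'E'
from h import *
import glob
d=np.load('path.npz');L=d['L'];h=d['h'];hl=np.r_[0,np.cumsum(np.linalg.norm(np.diff(h,axis=0),axis=1))]
def ang(f):
    im=cv2.imread(f); hs=cv2.cvtColor(im,cv2.COLOR_BGR2HSV).astype(int)
    c0=np.array([260,261.5])
    yy,xx=np.mgrid[240:285,238:284]; H=hs[240:285,238:284]
    r=((H[...,0]>165)|(H[...,0]<7))&(H[...,1]>120)
    dx=xx-c0[0];dy=-(yy-c0[1])*1.1; rr=np.hypot(dx,dy); k=r&(rr>5)&(rr<17)
    w=H[...,1][k]*rr[k]/rr[k]
    return np.degrees(np.arctan2((dy[k]*w).sum(),(dx[k]*w).sum())),k.sum()
D=[]
for f in ['pics/w2.png','pics/d1.png']+sorted(glob.glob('pics/n*.png')):
    a,k=ang(f); l=float(f[6:9]) if f[5]=='n' else (0 if 'w2' in f else 12)
    D.append((np.interp(l,hl,L),a,k))
D=np.array(D); D[:,1]=np.degrees(np.unwrap(np.radians(D[:,1])))
m=D[:,0]>20; q=np.polyfit(D[m,0],D[m,1],1); print('deg/mm',q,'wheel/needle ratio',np.degrees(1/18)/q[0]); 
print(np.c_[D,D[:,1]-np.polyval(q,D[:,0])].round(1).tolist())
E
python3 fit.py
```

```text
t 40.23 F [-8.7  0.9] Fn 8.64 Ft -1.6 l 323.5 of 331.2 b -1.05 db 0.039 pos-cmd [-0.87  0.37] z 87.9 gap 25.8 raw [8.8 9.  8.1]
[0, -0.0013, -0.0002, 0, 0, 0, 0.01, 0, -0.0015, 0.0001, 0, 0, 0, 0.01, 0, -0.0013, 0.0001, 0, 0, 0, 0.01, 0, -0.0015, 0.0, 0, 0, 0, 0.01, 0, -0.0014, 0.0001, 0, 0, 0, 0.01]
deg/mm [-0.63466213 -4.73165071] wheel/needle ratio -5.015422729147389
[[0.0, -0.3, 20.0, 4.4], [14.9, -9.5, 19.0, 4.7], [14.9, -9.5, 19.0, 4.7], [20.3, -13.3, 15.0, 4.4], [29.4, -19.3, 16.0, 4.1], [41.3, -24.6, 14.0, 6.3], [50.0, -30.2, 16.0, 6.3], [59.5, -36.2, 13.0, 6.3], [68.1, -41.5, 13.0, 6.4], [76.6, -47.8, 12.0, 5.6], [86.1, -54.6, 13.0, 4.8], [95.8, -61.1, 13.0, 4.4], [101.8, -66.5, 13.0, 2.8], [106.4, -71.6, 13.0, 0.7], [111.2, -76.3, 14.0, -0.9], [115.6, -80.6, 15.0, -2.4], [121.0, -86.0, 13.0, -4.4], [127.0, -92.2, 13.0, -6.9], [133.4, -96.9, 12.0, -7.5], [140.9, -102.4, 16.0, -8.2], [148.6, -107.8, 15.0, -8.8], [157.5, -113.9, 16.0, -9.2], [167.1, -120.1, 15.0, -9.3], [177.3, -126.9, 14.0, -9.6], [188.5, -132.0, 14.0, -7.6], [196.6, -136.3, 13.0, -6.8], [202.7, -140.0, 14.0, -6.6], [210.4, -144.3, 14.0, -6.1], [222.6, -149.1, 15.0, -3.1], [235.5, -153.8, 14.0, 0.3], [245.8, -157.3, 16.0, 3.4], [254.4, -161.7, 13.0, 4.5], [263.8, -166.6, 15.0, 5.5], [272.2, -171.7, 15.0, 5.8], [280.4, -176.9, 11.0, 5.8], [289.3, -182.8, 12.0, 5.6], [298.1, -189.2, 18.0, 4.7], [306.4, -195.4, 19.0, 3.8], [314.7, -201.1, 18.0, 3.3], [321.8, -206.1, 18.0, 2.8]]
```

Call:
step_arm(commands=[0, -0.0013, -0.0002, 0, 0, 0, 0.01, 0, -0.0015, 0.0001, 0, 0, 0, 0.01, 0, -0.0013, 0.0001, 0, 0, 0, 0.01, 0, -0.0015, 0, 0, 0, 0, 0.01, 0, -0.0013, 0, 0, 0, 0, 0.01])

```text
clock: 40.85
eef_pos: [515.7, 34.0, 88.0]
eef_rot: [-2.795, 1.569, -2.793]
wrist_force: [-6.7, 0.7, -1.7]
finger_gap: 25.4
```

```bash
python3 nxt.py 3; python3 fit.py | tail -1 | grep -o '\[[^[]*\]\]$'
python3 - <<'E'
import numpy as np
from scipy.interpolate import CubicSpline
p=np.array([[504.8,333.9],[504.9,327.7],[504.7,321.6],[504.4,316],[503,308],[500.4,300],[497,292.7],[492.7,284.8],[488.4,277.1],[484.2,269.1],[479.6,259.9],[475.8,250.7],[473.7,243.1],[472.7,235.8],[472.7,228.3],[473.5,221.9],[475.3,214.5],[478,207.4],[481.7,200.3],[486.6,193.1],[492,186.2],[498.7,178.9],[505.6,171.9],[512.6,164.7],[518.8,158.1],[523.4,152.6],[527,147.7],[530.2,142.5],[533,134.6],[533.2,128],[532.1,120.9],[530.2,114.1],[527.3,105.6],[524.3,97.3],[521.1,87.9],[518.4,78.5],[516.4,68.6],[515.5,58.8],[515.3,49],[515.6,40.9]])
u=np.r_[0,np.cumsum(np.linalg.norm(np.diff(p,axis=0),axis=1))];c=CubicSpline(u,p);g=c(np.linspace(0,u[-1],4000))
print('chord',u[-1],'spline',np.linalg.norm(np.diff(g,axis=0),axis=1).sum())
E
```

```text
t 40.95 F [-6.8  0.8] Fn 6.7 Ft -1.37 l 330.5 of 331.2 b -0.8 db 0.035 pos-cmd [-0.8   0.48] z 88.0 gap 26.3 raw [6.6 6.6 6.8]
[0, -0.0007, 0.0, 0, 0, 0, 0.01, 0, -0.0, 0.0, 0, 0, 0, 0.01, 0, -0.0, 0.0, 0, 0, 0, 0.01, 0, -0.0, 0.0, 0, 0, 0, 0.01, 0, -0.0, 0.0, 0, 0, 0, 0.01]
[329.8, -210.3, 16.0, 3.3]]
chord 322.26549010593556 spline 322.41294396861076
```

Rolling is finished. The felt path gives about 329 mm and the needle about 330 mm, so they agree. Next: take it off the edge, lift, and go back to the stand.

Call:
step_arm(commands=[0, 0, -0.003, 0, 0, 0, 0.01, 0, 0, -0.012, 0, 0, 0, 0.01, -0.03, 0, 0, 0, 0, 0, 0.01, -0.045, 0, 0, 0, 0, 0, 0.01, -0.045, 0, 0, 0, 0, 0, 0.01])

```text
clock: 41.58
eef_pos: [500.7, 34.2, 209.7]
eef_rot: [-0.265, 1.57, -0.264]
wrist_force: [0.6, 0.2, -1.7]
finger_gap: 25.7
```

Call:
step_arm(commands=[0, -0.05, 0, 0, 0, 0, 0.01, 0, -0.055, 0, 0, 0, 0, 0.01, 0, -0.055, 0, 0, 0, 0, 0.01, 0, -0.055, 0, 0, 0, 0, 0.01, 0, -0.055, 0, 0, 0, 0, 0.01])

```text
clock: 42.2
eef_pos: [501.0, -237.5, 208.5]
eef_rot: [-0.655, 1.569, -0.653]
wrist_force: [0.9, 0.6, -1.1]
finger_gap: 25.9
```

Call:
step_arm(commands=[0, -0.055, 0, 0, 0, 0, 0.01, 0, -0.04, 0, 0, 0, 0, 0.01, 0, 0, 0, 10, 0, 0, 0.01, 0, 0, 0, 10, 0, 0, 0.01, 0, 0, 0, 0, 0, 0, 0.01])

```text
clock: 42.82
eef_pos: [501.4, -330.7, 208.3]
eef_rot: [-0.522, 1.57, -0.869]
wrist_force: [0.4, -0.3, -2.2]
finger_gap: 25.6
```

Run:
```python
from h import *
manip.camera('wrist');s,p,e=pose(); print(p.round(1),s['clock'],np.round(s['wrist_force'],1)); go([505.0,-346,140],np.radians(-20.9))
```

```text
[ 501.4 -330.6  208.3] 42.875 [ 0.1 -1.3 -1.4]
jaw deg -19.71 d m [0.0683, -0.0132, 0.0085] rv [1.19, 0.03, 0.02] rows>= 1.12 0.11
```

Call:
step_arm(commands=[0, -0.0135, 0.0083, 1.2, 0, 0, 0.01, 0.035, 0, 0, 0, 0, 0, 0.01, 0.033, 0, 0, 0, 0, 0, 0.01, 0, 0, 0, 0, 0, 0, 0.01, 0, 0, 0, 0, 0, 0, 0.01])

```text
clock: 43.5
eef_pos: [505.4, -347.0, 141.6]
eef_rot: [-0.319, 1.569, -0.688]
wrist_force: [-0.6, -0.2, -1.5]
finger_gap: 25.4
```

Run:
```python
from h import *
im=manip.camera('wrist');s,p,e=pose(); print(p.round(1),s['clock'],np.round(s['wrist_force'],1)); go([504.8,-346.2,85],np.radians(-20.9))
cv2.imwrite('pics/r1.png',cv2.resize(im[150:320,160:360,::-1],None,fx=3,fy=3))
```

```text
[ 505.4 -346.9  141.8] 43.55 [-0.1 -0.3 -1.6]
jaw deg -21.1 d m [0.0568, 0.0005, -0.001] rv [-0.2, 0.14, 0.04] rows>= 0.91 0.02
```

View pics/r1.png

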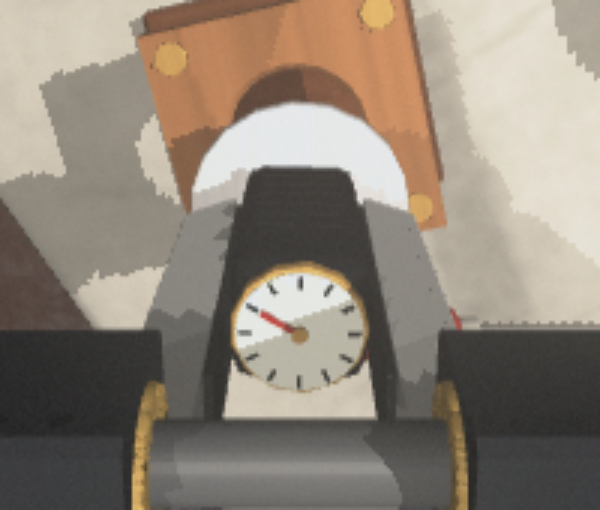

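The roller hangs upright over the hole, needle at about -210°. Lowering it.

Call:
step_arm(commands=[0.01, 0.0005, -0.001, 0, 0, 0, 0.01, 0.015, 0, 0, 0, 0, 0, 0.01, 0.015, 0, 0, 0, 0, 0, 0.01, 0.014, 0, 0, 0, 0, 0, 0.01, 0, 0, 0, 0, 0, 0, 0.01])

```text
clock: 44.18
eef_pos: [503.6, -345.0, 84.5]
eef_rot: [2.858, 1.568, 2.489]
wrist_force: [0.1, -0.1, -2.1]
finger_gap: 25.6
```

Call:
step_arm(commands=[0.003, 0, 0, 0, 0, 0, 0.01, 0.003, 0, 0, 0, 0, 0, 0.01, 0.001, 0, 0, 0, 0, 0, 0.01, 0, 0, 0, 0, 0, 0, 0.01])

```text
clock: 44.68
eef_pos: [504.1, -345.4, 79.1]
eef_rot: [-0.155, 1.571, -0.523]
wrist_force: [0.3, -0.9, -2.0]
finger_gap: 26.1
```

Run:
```python
from h import *
im=manip.camera('wrist');s,p,e=pose(); print(p.round(1),s['clock'],np.round(s['wrist_force'],1))
```

```text
[ 504.1 -345.4   79.2] 44.725 [-0.1  0.6 -1.3]
```

Call:
step_arm(commands=[0.0008, 0, 0, 0, 0, 0, 0.01, 0, 0, 0, 0, 0, 0, 0.01])

```text
clock: 44.98
eef_pos: [504.1, -345.4, 78.2]
eef_rot: [1.334, 1.571, 0.965]
wrist_force: [0.4, 0.2, -2.1]
finger_gap: 25.7
```

Call:
step_arm(commands=[0.0005, 0, 0, 0, 0, 0, 0.01, 0, 0, 0, 0, 0, 0, 0.01])

```text
clock: 45.22
eef_pos: [504.1, -345.4, 78.0]
eef_rot: [-0.432, 1.571, -0.801]
wrist_force: [-2.1, 0.5, 3.1]
finger_gap: 26.0
```

Call:
step_arm(commands=[0, 0, 0, 0, 0, 0, 0.03, 0, 0, 0, 0, 0, 0, 0.04, 0, 0, 0, 0, 0, 0, 0.06, 0, 0, 0, 0, 0, 0, 0.09, 0, 0, 0, 0, 0, 0, 0.09])

```text
clock: 45.85
eef_pos: [504.1, -345.4, 77.8]
eef_rot: [0.096, 1.571, -0.272]
wrist_force: [-0.1, -0.7, -0.4]
finger_gap: 66.7
```

Call:
step_arm(commands=[0, 0, 0, 0, 0, 0, 0.09, 0, 0, 0, 0, 0, 0, 0.09, -0.02, 0, 0, 0, 0, 0, 0.09, -0.05, 0, 0, 0, 0, 0, 0.09, -0.06, 0, 0, 0, 0, 0, 0.09])

```text
clock: 46.48
eef_pos: [503.6, -345.1, 208.5]
eef_rot: [2.86, 1.569, 2.492]
wrist_force: [0.3, -0.7, 0.6]
finger_gap: 89.8
```

Call:
step_arm(commands=[-0.05, 0, 0, 0, 0, 0, 0.09, 0, 0, 0, 0, 0, 0, 0.09, 0, 0, 0, 0, 0, 0, 0.09])

```text
clock: 46.85
eef_pos: [503.8, -345.2, 256.8]
eef_rot: [2.863, 1.57, 2.494]
wrist_force: [-0.3, -0.1, 0.4]
finger_gap: 89.7
```

Run:
```python
from h import *
im=manip.camera('wrist');s,p,e=pose(); t=manip.camera('top')
print(p.round(1),s['clock'],np.round(s['wrist_force'],1),s['finger_gap'])
o=np.zeros((400,800,3),np.uint8); o[:,:400]=cv2.resize(im[130:230,210:310,::-1],(400,400),interpolation=cv2.INTER_CUBIC); o[:,400:]=cv2.resize(t[130:270,140:280,::-1],(400,400)); cv2.imwrite('pics/f.png',o)
```

```text
[ 503.7 -345.1  256.2] 46.9 [-0.9  0.2 -0.2] 89.78355691479783
```

View pics/f.png

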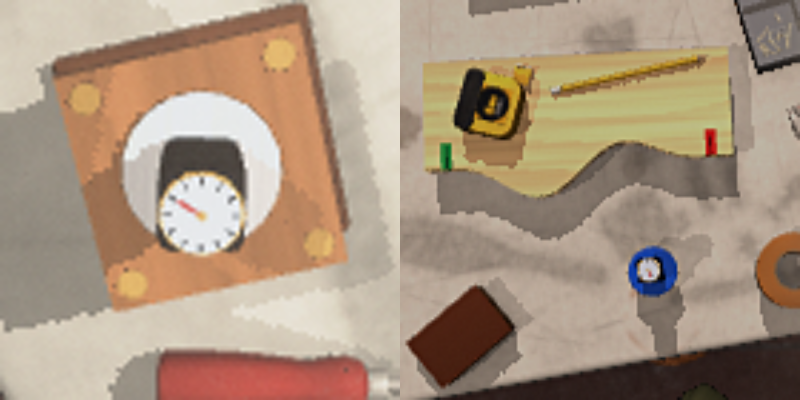

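The roller stands upright with its flange flat on the plate and the needle unchanged at about 150°. The blank and the other things lie as before, so I'm handing in.

```bash
python3 -c "
from cell import manip
print(manip.sign_off())"
```

```text
the job is handed in; nothing more can be done
None
```

The curved edge is measured, and the roller measure is back upright in its stand with the reading still on it, handed in at about 47 s of the 72 s allowed.

- **Length:** I rolled from the green to the red mark at roughly 4–9 N; the highest reading was about 9.5 N, under the 12 N that dents. The needle moved about 210°. With the 1:5 gearing I inferred from the run, that is about 330 mm. The wheel path traced by the arm gives about 329 mm, so the two agree.
- **One flaw:** about 12–15 mm after the start, pressure dropped to about 1 N. I lifted off, went back 3 mm and pressed on again. A counting error of about 1–2 mm there is possible. It resumed at about 2.3 N, just under the 2.5 N needed, and was pressed up before rolling on.
- **Mark positions:** both marks come from the camera pictures only, good to about 1 mm. The red tick was hidden by the gripper at the end, so I could not check that point close up. Touch put the edge about 2 mm from where the pictures showed it.
- **Last look:** the final picture shows the flange flat on the plate and the needle unchanged. The blank, pencil, tape measure and blue look-alike appear where they were. The pliers were outside that crop and the parcel tape was only partly in it; I did not touch either.

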